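Empty the deburring barrel into the catch pan

ROBOT

A 7-joint arm with a two-finger parallel gripper is mounted at the origin on a cart in front of the work surface, level with it; the furniture and walls round the work are solid. World frame = base frame: x ahead of the robot, y to its left, z up, the work surface at z = 0. Lengths are in m, angles in rad, forces in N, time in s.
With the tool pointing down it reaches from about 0.425 to 0.875 m from the base axis. Payload 9.9 kg.
Tool frame: the origin (TCP) lies at the very end of the fingers, on their centre line; the grasp point (between the pads) lies 19 mm behind it (manip.hold_point_z is the distance from the TCP to the grasp point, in m); z points along the fingers, y is the direction in which the jaws open and shut (so a half turn about z gives the same grasp; the last joint's range is limited). The gripper opens to 85 mm and grips with 20 to 120 N. Pads are 22 mm wide; open, the fingers measure 114 mm over their backs; the gripper's body (76 mm by 85 mm) begins 54 mm behind the grasp point. The pads swing forward as they close: fully open they stand 13 mm farther back than shut.
Start: joints at [-1.261, 0.576, 0.025, 1.437, -0.015, 1.129, -0.057], TCP at [0.259, 0.623, 0.231] pointing down, gripper open.
Joint ranges: [-2.76, 2.76], [-0.34, 2.15], [-1.52, 1.57], [0.19, 2.46], [-1.09, 4.23], [0.17, 1.99], [-2.82, 2.82]. Speed limits (rad/s): [2.22, 2.22, 3.01, 3.01, 3.14, 3.14, 3.14].

INTERFACE

Orientations are given as a unit quaternion [x, y, z, w].
In Python, from rig import manip gives the robot as it stands.
- The arm moves only by the tool step_arm, never from a script. Its argument "targets" is a list of rows, each an object with "xyz": the shift along the tool's x, y, z in cm, a list of three; "twist": the turn about the tool's z in rad. A call has 1 to 20 rows; each row shifts and turns the commanded pose from where the row before left it, along the tool's axes as they then stand; what a row does not reach is not made up. A row lasts 1/12 s, in which the tool goes at most 41.7 mm and 7.16 degrees, less where a joint would pass 70% of its speed; a pose out of reach is approached as far as the arm can. A call with a gripper value outside its range is refused whole. "fingers" is the closure, from 0 (fully open) to 1 (shut), set as the call begins (left out, the last holds). The fingers move at their own pace and stop on an object; "force" is the grip in N (left out, the last holds). Time passes only in rows, so rows that do not move let the fingers close. It gives the time, the measured TCP pose, the force and the opening at its end, in the units of the state.
- manip.sense(): the state, without advancing time (a new reading comes with each control period).
- manip.grab_frame(name): name is "scene" or "top" or "wrist"; returns (picture, depth): 420x560x3 uint8, red, green, blue; 420x560 float32, m along the optical axis (not along the pixel's ray), 0 where there is no reading.
- manip.get_calibration(name): a dict with "intrinsics" (3x3 intrinsics, pixels), "R" (3x3) and "t" (3): a world point X has camera coordinates R X + t. Camera axes: x right, y down, z forward; pixel columns grow to the right and rows downward; lengths in m; the calibration is good to about 2 mm. A picture is of the moment at which its call begins: read the wrist's pose just before it. get_calibration takes no time and is no camera call; for the wrist camera it gives the pose at the moment of the call.
- manip.sign_off(): hands the job in, once; it reports no verdict.
Trained networks look in the newest picture that a camera, given by its name, has taken for a name from the list of things; names that differ only in an ending like _2 or _b are one class to them, and where a whole thing is asked for, a point or a joint stands for the part that bears it (a point fixed in the world has none). Each returns a list of dicts, best first, with "confidence" (0 to 1); they miss things now and then, are a little off and sometimes report something else, mostly with a low value. They report only what shows in the picture. A call takes as long as a camera call. They do not tell look-alikes from the thing itself.
- manip.boxes_of(camera, name): "xy" ([column, row] in pixels, amid what is visible of it).
The state is a dict: "time": time; "q": joint angles; "joint_vel": joint speeds; "tau": joint torques, N m; "position": TCP position; "orientation": TCP orientation; "wrist_force": force on the tool from outside, world axes, zero at the start; "moment": the same for the moment, N m; "gripper_width": opening from 0.0 (shut) to 1.0 (fully open).
Only numpy, scipy, OpenCV 4.12 (cv2) and the standard library are available. Lean on these libraries where they do the work, as an engineer would, in place of code of your own. Each camera call takes 0.05 s, during which the arm holds its last target.

TASK

Empty the small hand-cranked tumbling barrel: take off its red-winged cap (press it down firmly, turn it anticlockwise while pressed, then lift) and stand it wing up on the open bench, and slide the steel pan by its handle from the left under the barrel, up to the stop. Then crank the barrel over until its port faces straight down and all three rings have dropped into the pan, and draw the pan out to the left again, clear of the machine, flat on the bench with the rings in it. Leave the small things round the machine where they are.

Things in the scene. Friction and masses are not known exactly. Their poses are not given: they have to be found in the camera images.
- tumbler: Green fixed cradle: two A-shaped stands along x (inner faces at x = -55 and +55 mm; feet to x = +-79, y = +-78 mm) with the barrel between. Origin on the bench under the barrel's middle. x is parallel to the barrel's axis, which is 114 mm up; crank at the -x end (robot side); the pan enters from +y (left) up to a low stop bar at y = -67 mm, top 28 mm up. A height gauge 0.3 m tall stands close by on the right.
- barrel (a joint): Turn of the barrel about the cradle's x axis, rad. 0 = port up (start), +pi or -pi = port straight down; turns either way to +-3.4, takes about 4 to 6 N at the crank and stays where left. Grey hexagonal barrel, 98 mm across flats, 96 mm long; with the cap off nothing on it but the crank reaches beyond 70 mm from the axis.
- port (a point): Centre of the mouth of the barrel's round port, 48 mm clear at its narrowest, 60 mm from the axis; its z axis points out of the port. Turns with the barrel. Port down, the lowest parts (the keepers) hang 46 mm above the bench.
- crank_grip (a point): Point on the axis of the black crank handle, a freely revolving sleeve 16 mm thick, parallel to the cradle's x, 74 mm long (from 51 mm nearer the cradle to 22 mm beyond this point). It lies 131 mm from the cradle's middle towards -x and 45 mm from the barrel's axis on the port's side: straight above the axis at the start, 159 mm above the bench. Moves and turns with the barrel.
- cap: Loose aluminium bayonet cap, 90 g. Up from its origin (centre of underside): spigot 51 mm across, 4 mm high, sits in the port; disc 73 mm across (z 4 to 9 mm) with two lugs 12 mm wide on its x axis, 92 mm over both; red wing along x, 50 long, 12 thick (z 9 to 37 mm). Starts locked on the port, x along the cradle's x, underside 167 mm above the bench.
- cap_wing (a point): Middle of the cap's wing, 27 mm above the cap's origin, axes as the cap; grasp along y (12 mm). A spring holds the lugs up in two keepers: press 4 to 5 mm down (about 11 N; solid at 5.5 mm, 13 N), turn 0.7 to 0.9 rad anticlockwise seen from above while down, let it rise, lift straight up. It cannot turn clockwise. The keepers end 5 mm above the disc's top.
- pan: Loose open steel pan, 90 mm (its x) by 130 mm (its y) outside, 28 mm high, walls and floor 3 mm, with a straight black handle towards its +y; about 0.3 kg. Origin at the centre of its underside. Under the barrel its x and y axes lie along the cradle's; its centre is then under the barrel's middle, within about 2 mm at the stop.
- pan_handle (a point): Grip of the pan's handle: 132 mm from the pan's centre along its y, 20 mm above the bench; the handle there is 15 mm wide (grasp along the pan's x), 16 mm high, and runs from 86 to 160 mm from the pan's centre.
- ring_a: turned steel seat ring, 25 mm outside, 10 mm thick, about 20 g; origin at the centre of its underside. Three of them lie loose inside the barrel at the start.
- ring_b: turned steel seat ring, 25 mm outside, 10 mm thick, about 20 g; origin at the centre of its underside. Three of them lie loose inside the barrel at the start.
- ring_c: turned steel seat ring, 25 mm outside, 10 mm thick, about 20 g; origin at the centre of its underside. Three of them lie loose inside the barrel at the start.
- oil_dropper: brown dropper bottle, 33 mm across, 102 mm high, standing behind the machine to the right; to be left alone. Origin: centre of its underside.
- loupe: black loupe, 39 mm across, 34 mm high, standing behind the machine to the left; to be left alone. Origin: centre of its underside.
- gauge_block: steel gauge block, 35x30x9 mm, lying in front of the machine; to be left alone. Origin: centre of its underside.
There are look-alikes about, which are no part of the job. Several things have the shape of the cap; the one meant has the colours described above.

How it is judged:
By the outcome, as a careful person would: the job done as asked, in the order asked, and still so for the second after the job is handed in, with the robot touching nothing.
It also fails if it takes over 72 s, if anything falls off the work surface, if the arm or the gripper's body presses on something with over 40 N, if the wrist force passes 120 N, or if a joint passes its speed limit or range.

## Working session

There is one attempt and no reset: what is moved stays moved. The work goes in short steps, Python scripts to look and compute and a tool call to move; the robot and the scene stay as the last step left them, time stands still between calls to the robot, and variables do not carry over. Pictures are saved under pics/ and viewed, and the job is handed in when it is done.

Besides the shell and the picture viewer there is one more tool, called after "Call:" as a command line: name --argument value ..., lists and objects as JSON in quotes. step_arm: Moves the arm, as the interface text tells. Its arguments: {"type":"object","properties":{"targets":{"type":"array","items":{"type":"object","properties":{"xyz":{"type":"array","items":{"type":"number"}},"twist":{"type":"number"}}}},"fingers":{"type":"number"},"force":{"type":"number"}},"required":["targets"]}

```bash
ls; mkdir -p pics; python3 - <<'E'
from rig import manip
import cv2
print(manip.sense())
for n in ("scene","top","wrist"):
    c=manip.get_calibration(n); print(n,c)
    p,d=manip.grab_frame(n); cv2.imwrite(f"pics/{n}0.png",p[:,:,::-1])
E
```

```text
pics
{'time': 0.0, 'q': array([-1.26077774,  0.57647543,  0.02484419,  1.43788747, -0.01499159,
        1.12898128, -0.05651173]), 'joint_vel': array([-8.20205424e-04,  4.35317374e-04, -4.59057889e-04,  6.94999618e-04,
       -9.93570747e-05,  5.03422772e-04, -5.56529930e-04]), 'tau': array([-1.06318952e-03, -7.65755081e+01,  2.25000277e+00, -2.85955632e+01,
        1.52907445e-02,  1.28165359e-02,  8.48520017e-06]), 'position': array([0.25883897, 0.62293001, 0.230488  ]), 'orientation': array([ 1.95626401e-01,  9.80678182e-01, -7.75698117e-04, -1.10117003e-04]), 'wrist_force': array([-0.01679842,  0.23790941,  0.47976513]), 'moment': array([-0.0348514 , -0.03889684, -0.03458882]), 'gripper_width': 0.9999641030282778}
scene {'intrinsics': array([[512.4828137 ,   0.        , 286.08213237],
       [  0.        , 512.4828137 , 211.17925766],
       [  0.        ,   0.        ,   1.        ]]), 'R': array([[ 0.86614257, -0.49918487, -0.02472878],
       [-0.24478532, -0.38055345, -0.89177308],
       [ 0.435749  ,  0.77845587, -0.45180667]]), 't': array([-0.45051399,  0.29890898,  1.04259739])}
top {'intrinsics': array([[460.10463893,   0.        , 278.81595633],
       [  0.        , 460.10463893, 210.21123744],
       [  0.        ,   0.        ,   1.        ]]), 'R': array([[-0.01562771, -0.99975194,  0.0158694 ],
       [-0.98471195,  0.01263491, -0.17373178],
       [ 0.17348817, -0.01834181, -0.98466514]]), 't': array([0.08179565, 0.57837172, 1.28532948])}
wrist {'intrinsics': array([[306.0086538 ,   0.        , 282.48152409],
       [  0.        , 306.0086538 , 211.55092738],
       [  0.        ,   0.        ,   1.        ]]), 'R': array([[ 0.38363391,  0.92348475, -0.00096554],
       [ 0.88738545, -0.36834767,  0.27724909],
       [ 0.25567965, -0.10721896, -0.96079759]]), 't': array([-0.6742645 , -0.03681934,  0.37759576])}
```

View pics/scene0.png

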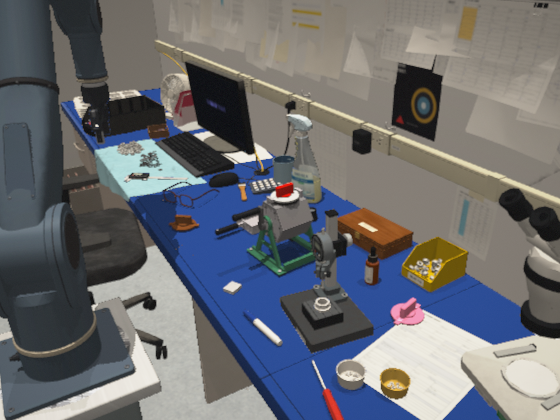

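View pics/top0.png

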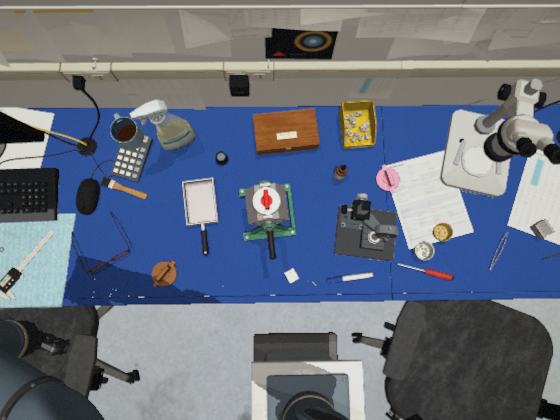

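View pics/wrist0.png

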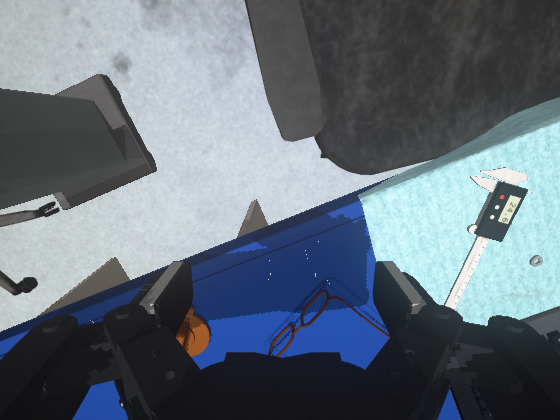

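```bash
cat > h.py <<'E'
from rig import manip
import numpy as np, cv2
def world(cam,c,uv,d):
    K=c["intrinsics"];u,v=uv
    X=np.array([(u-K[0,2])/K[0,0]*d,(v-K[1,2])/K[1,1]*d,d])
    return c["R"].T@(X-c["t"])
def onplane(c,uv,z):
    K=c["intrinsics"];u,v=uv
    r=c["R"].T@np.array([(u-K[0,2])/K[0,0],(v-K[1,2])/K[1,1],1]);o=-c["R"].T@c["t"]
    return o+r*(z-o[2])/r[2]
def cloud(c,d):
    K=c["intrinsics"];v,u=np.mgrid[:d.shape[0],:d.shape[1]]
    X=np.stack([(u-K[0,2])/K[0,0]*d,(v-K[1,2])/K[1,1]*d,d],-1)
    return (X-c["t"])@c["R"]
def proj(c,X):
    x=c["R"]@np.asarray(X)+c["t"];k=c["intrinsics"]@x;return k[:2]/k[2]
E
python3 - <<'E'
from h import *
np.set_printoptions(precision=4,suppress=True)
for cam in("top","scene"):
    p,d=manip.grab_frame(cam);c=manip.get_calibration(cam);P=cloud(c,d)
    np.savez(f"{cam}.npz",p=p,P=P,d=d)
    for n in("tumbler","barrel","crank_grip","cap","cap_wing","pan","pan_handle","oil_dropper","loupe","gauge_block"):
        for r in manip.boxes_of(cam,n)[:3]:
            u,v=map(int,np.round(r["xy"]));print(cam,n,r["xy"],round(r["confidence"],2),P[v,u])
    s={"top":(150,120,310,290),"scene":(180,150,380,300)}[cam]
    cr=p[s[1]:s[3],s[0]:s[2],::-1];cv2.imwrite(f"pics/{cam}_crop.png",cv2.resize(cr,None,fx=4 if cam=="scene" else 3.5,fy=4 if cam=="scene" else 3.5,interpolation=cv2.INTER_CUBIC))
print(manip.sense()["time"])
E
```

```text
top tumbler [271.4, 214.4] 0.8 [0.5506 0.0965 0.1571]
top barrel [271.0, 210.9] 0.96 [0.5556 0.0964 0.175 ]
top barrel [341.2, 170.6] 0.34 [ 0.6894 -0.1087  0.07  ]
top crank_grip [270.0, 213.3] 0.93 [0.5502 0.0991 0.1755]
top cap [161.0, 273.6] 0.95 [0.4017 0.4131 0.0322]
top cap [266.1, 203.1] 0.93 [0.5718 0.1091 0.2028]
top cap [387.2, 177.3] 0.59 [ 0.6805 -0.2531  0.0276]
top cap_wing [164.3, 271.1] 0.96 [0.4096 0.4023 0.0429]
top cap_wing [266.2, 198.9] 0.74 [0.5824 0.1089 0.2025]
top cap_wing [387.5, 178.6] 0.7 [ 0.6743 -0.2558  0.0276]
top pan [200.7, 202.5] 0.73 [0.6156 0.3061 0.0041]
top pan_handle [200.6, 204.0] 0.64 [0.6094 0.306  0.0045]
top pan_handle [270.2, 213.0] 0.38 [0.5502 0.0991 0.1755]
top oil_dropper [341.4, 169.1] 0.59 [ 0.6927 -0.1074  0.0801]
scene tumbler [280.3, 223.3] 0.56 [0.5402 0.0585 0.1292]
scene barrel [282.0, 214.3] 0.87 [0.553  0.0701 0.1456]
scene crank_grip [283.8, 216.3] 0.59 [0.5565 0.0664 0.1407]
scene cap [289.7, 196.1] 0.83 [0.5908 0.0942 0.1758]
scene cap [408.3, 314.5] 0.76 [ 0.6739 -0.2684  0.0123]
scene cap [182.2, 218.1] 0.75 [0.3999 0.4098 0.0278]
scene cap_wing [183.5, 224.1] 0.74 [0.4022 0.4052 0.009 ]
scene cap_wing [284.0, 193.4] 0.66 [0.5798 0.1049 0.1827]
scene cap_wing [409.5, 312.1] 0.57 [ 0.6786 -0.2691  0.0163]
scene pan [248.3, 225.1] 0.7 [0.5519 0.2755 0.0211]
scene pan_handle [246.0, 226.8] 0.68 [0.5514 0.2895 0.0082]
scene oil_dropper [284.5, 214.3] 0.74 [0.5578 0.0686 0.1449]
scene loupe [286.5, 215.5] 0.61 [0.562  0.0661 0.1393]
scene loupe [318.0, 213.6] 0.46 [ 0.7876  0.2654 -0.0041]
scene gauge_block [234.4, 287.0] 0.56 [0.3957 0.0364 0.0051]
scene gauge_block [285.0, 216.5] 0.39 [0.5602 0.0681 0.1389]
1.25
```

View pics/top_crop.png

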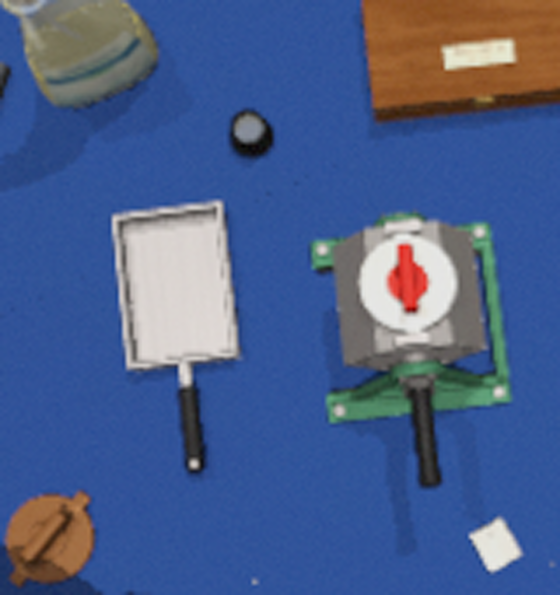

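View pics/scene_crop.png

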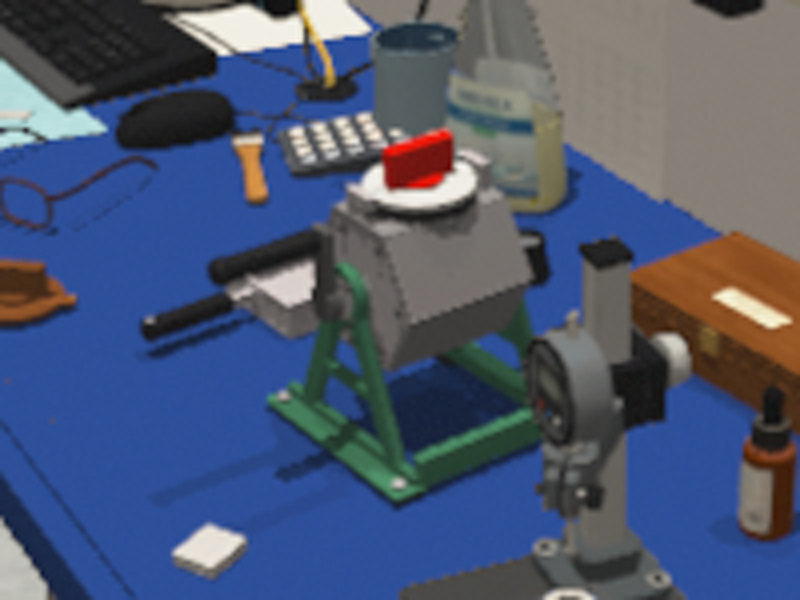

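```bash
python3 - <<'E'
from h import *
np.set_printoptions(precision=4,suppress=True)
for cam in("top","scene"):
    z=np.load(cam+".npz");p=z["p"].astype(int);P=z["P"];x,y,h=P[...,0],P[...,1],P[...,2]
    R,G,B=p[...,0],p[...,1],p[...,2]
    near=(x>.35)&(x<.75)&(y>-.02)&(y<.2)
    red=near&(R>120)&(G<70)&(B<70)&(h>.16)
    Q=P[red];print(cam,"red",len(Q),Q.mean(0),Q.min(0),Q.max(0))
    Q=P[red&(h>.198)];
    if len(Q)>5:
        print(" redtop",len(Q),Q.mean(0));(c,s,a)=cv2.minAreaRect((Q[:,:2]*1000).astype(np.float32));print(c,s,a)
    disc=near&(R>170)&(G>170)&(B>170)&(h>.168)
    Q=P[disc];print(" disc",len(Q),Q.mean(0),np.median(Q[:,2]))
    if len(Q)>5: print(cv2.minAreaRect((Q[:,:2]*1000).astype(np.float32)))
    cr=near&(R<60)&(G<60)&(B<60)&(h>.13)&(x<.5)
    Q=P[cr];print(" crank",len(Q),Q.mean(0),Q.min(0),Q.max(0))
    if len(Q)>5:
        print(cv2.fitLine((Q[:,:2]*1000).astype(np.float32),cv2.DIST_HUBER,0,.01,.01).ravel())
    gr=near&(G>R+20)&(G>B+10)
    Q=P[gr&(h<.025)];print(" green base",len(Q),cv2.minAreaRect((Q[:,:2]*1000).astype(np.float32)))
    pn=(x>.38)&(x<.75)&(y>.22)&(y<.37)&(h>.002)&(B<np.maximum(R,1)*1.4)
    Q=P[pn&(R>90)];print(" pan",len(Q),cv2.minAreaRect((Q[:,:2]*1000).astype(np.float32)),Q[:,2].max())
    Q=P[pn&(R<60)&(x<.57)];print(" handle",len(Q),Q.min(0),Q.max(0))
    if len(Q)>5:print(cv2.fitLine((Q[:,:2]*1000).astype(np.float32),cv2.DIST_HUBER,0,.01,.01).ravel())
c=manip.get_calibration("top")
# pan rim corners by eye in crop
for uv in [(113,214),(221,203),(239,357),(128,368)]:
    print("pan corner",onplane(c,(150+uv[0]/3.5,120+uv[1]/3.5),.028))
for uv in [(183,390),(195,468)]:
    print("handle",onplane(c,(150+uv[0]/3.5,120+uv[1]/3.5),.028))
for uv in [(408,283)]:
    print("disc",onplane(c,(150+uv[0]/3.5,120+uv[1]/3.5),.176))
for uv in [(404,245),(412,310)]:
    print("wing",onplane(c,(150+uv[0]/3.5,120+uv[1]/3.5),.204))
for uv in [(339,410),(500,392),(480,231),(321,248)]:
    print("foot",onplane(c,(150+uv[0]/3.5,120+uv[1]/3.5),.012))
for uv in [(421,388),(430,482)]:
    print("crank",onplane(c,(150+uv[0]/3.5,120+uv[1]/3.5),.165))
E
```

```text
top red 102 [0.5829 0.1085 0.1967] [0.5591 0.0961 0.1747] [0.6063 0.1197 0.2084]
 redtop 73 [0.5819 0.1093 0.2032]
(582.7114868164062, 108.94994354248047) (10.320914268493652, 47.256675720214844) 89.50227355957031
 disc 483 [0.5832 0.1094 0.176 ] 0.17591823579954124
((583.6300048828125, 108.96345520019531), (88.8818130493164, 70.47538757324219), 37.80825424194336)
 crank 116 [0.4652 0.097  0.1647] [0.4328 0.0875 0.1566] [0.4991 0.1077 0.1706]
[  0.9948   0.102  463.7488  96.0987]
 green base 393 ((591.7107543945312, 109.57100677490234), (172.7825469970703, 155.3065948486328), 5.456648826599121)
 pan 908 ((608.9349975585938, 309.4234313964844), (118.79327392578125, 292.1629333496094), 84.18233489990234) 0.036082394952635155
 handle 78 [0.4609 0.2837 0.0175] [0.5251 0.2996 0.0321]
[  0.9868   0.1617 492.6858 290.659 ]
scene red 96 [0.5757 0.1043 0.1923] [0.557  0.0945 0.176 ] [0.6053 0.1128 0.204 ]
 redtop 47 [0.5788 0.1063 0.2013]
(580.8511352539062, 108.038330078125) (48.33095169067383, 12.613760948181152) 7.700049877166748
 disc 162 [0.5801 0.0999 0.1752] 0.1748495823942564
((581.88
[... 306 characters left out ...]
8), 1.5600779056549072)
 pan 144 ((603.8244018554688, 301.1192626953125), (104.66635131835938, 291.56549072265625), 87.15320587158203) 0.029984300132211178
 handle 92 [0.4549 0.2782 0.0159] [0.5267 0.2975 0.0296]
[  0.9931   0.1169 491.0852 286.3105]
pan corner [0.6748 0.3588 0.028 ]
pan corner [0.6833 0.2674 0.028 ]
pan corner [0.5505 0.2511 0.028 ]
pan corner [0.5425 0.3436 0.028 ]
handle [0.5233 0.2975 0.028 ]
handle [0.4582 0.2868 0.028 ]
disc [0.5827 0.1077 0.176 ]
wing [0.6057 0.1101 0.204 ]
wing [0.557  0.1048 0.204 ]
foot [0.5067 0.1685 0.012 ]
foot [0.5201 0.0323 0.012 ]
foot [0.66   0.0466 0.012 ]
foot [0.6466 0.1834 0.012 ]
crank [0.5044 0.099  0.165 ]
crank [0.434  0.0932 0.165 ]
```

```bash
python3 - <<'E'
from h import *
z=np.load("top.npz");p=z["p"];P=z["P"]
# rectified ortho: x .34..0.84 (up), y .62..-.28 ; 0.9mm*... scale 800px/m
S=850
H=np.zeros((int(.5*S),int(.9*S),3),np.uint8)
c=manip.get_calibration("top")
i,j=np.mgrid[:H.shape[0],:H.shape[1]]
X=np.stack([.84-i/S,.62-j/S,0*i+0.0],-1)
k=(X@c["R"].T+c["t"])@c["intrinsics"].T
m=(k[...,:2]/k[...,2:]).astype(np.float32)
H=cv2.remap(p,m[...,0],m[...,1],cv2.INTER_LINEAR)[:,:,::-1].copy()
for x in np.arange(.35,.85,.05):
    r=int((.84-x)*S);cv2.line(H,(0,r),(H.shape[1],r),(0,255,255) if abs(x*10-round(x*10))<.01 else (90,160,160),1);cv2.putText(H,f"{x:.2f}",(0,r),0,.35,(255,255,255))
for y in np.arange(-.25,.62,.05):
    q=int((.62-y)*S);cv2.line(H,(q,0),(q,H.shape[0]),(90,160,160),1);cv2.putText(H,f"{y:.2f}",(q,10),0,.35,(255,255,255))
cv2.imwrite("pics/ortho.png",H)
E
```

```text
(no output)
```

View pics/ortho.png

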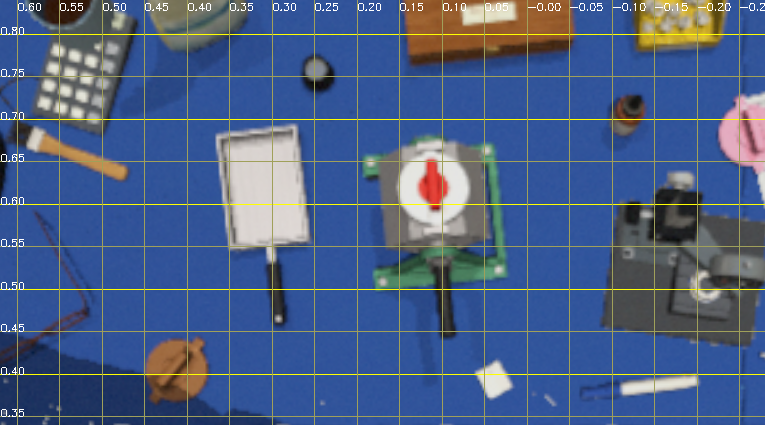

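Call:
step_arm --targets '[{"xyz": [-3.1, -2.2, -0.3]}, {"xyz": [-3.1, -2.2, -0.3]}, {"xyz": [-3.1, -2.2, -0.3]}, {"xyz": [-3.1, -2.2, -0.3]}, {"xyz": [-3.1, -2.2, -0.3]}, {"xyz": [-3.1, -2.2, -0.3]}, {"xyz": [-3.1, -2.2, -0.3]}, {"xyz": [-3.1, -2.2, -0.3]}, {"xyz": [-3.1, -2.2, -0.3]}, {"xyz": [-3.1, -2.2, -0.3]}, {"xyz": [-3.1, -2.2, 0]}, {"xyz": [-3.1, -2.2, 0]}, {"xyz": [-3.1, -2.2, 0]}, {"xyz": [-3.1, -2.2, 0]}, {"xyz": [-3.1, -2.2, 0]}, {"xyz": [-3.1, -2.2, 0]}, {"xyz": [0, 0, 0], "twist": -0.12}, {"xyz": [0, 0, 0], "twist": -0.12}, {"xyz": [0, 0, 0], "twist": -0.12}, {"xyz": [0, 0, 0], "twist": -0.12}]' --fingers 0.4 --force 80

```text
schema error: expected keys xyz, twist
```

```bash
cat >> h.py <<'E'
from scipy.spatial.transform import Rotation as Ro
np.set_printoptions(precision=4,suppress=True)
def st(s=None):
    s=s or manip.sense();R=Ro.from_quat(s["orientation"]).as_matrix()
    print("t",round(s["time"],2),"pos",s["position"],"phi",round(np.arctan2(R[1,1],R[0,1]),4),"tilt",R[:2,2],"F",s["wrist_force"].round(1),"M",s["moment"].round(2),"w",round(s["gripper_width"]*85,1),"q",s["q"].round(2))
    return s["position"],R
def to(X,phi=None,s=None):
    p,R=st(s);print("tool shift cm",100*R.T@(np.array(X)-p), "" if phi is None else "twist %.3f"%(-((phi-np.arctan2(R[1,1],R[0,1])+np.pi)%(2*np.pi)-np.pi)))
C=np.array([.583,.108,0]);Y=.10
def cr(x,y,z):  # cradle->world
    return C+[x*np.cos(Y)-y*np.sin(Y),x*np.sin(Y)+y*np.cos(Y),z]
E
python3 - <<'E'
from h import *
to([.583,.108,.178],1.671)
s=manip.sense()
p,d=manip.grab_frame("wrist");cv2.imwrite("pics/w1.png",p[:,:,::-1])
P=cloud(manip.get_calibration("wrist"),d);q=p.astype(int)
m=(q[...,0]>110)&(q[...,1]<80)&(q[...,2]<80)&(P[...,2]>.197)&(P[...,2]<.215)
Q=P[m];print(len(Q),Q.mean(0),cv2.minAreaRect((Q[:,:2]*1000).astype(np.float32)))
E
```

```text
t 1.25 pos [0.259  0.6234 0.2313] phi 1.177 tilt [-0.  0.] F [0.3 0.8 0.7] M [-0.02 -0.06 -0.  ] w 84.9 q [-1.26  0.58  0.02  1.44 -0.02  1.13 -0.06]
tool shift cm [-49.6951 -35.159    5.328 ] twist -0.494
0 [nan nan nan] ((0.0, 0.0), (0.0, 0.0), 0.0)<stdin>:7: RuntimeWarning: Mean of empty slice.
  ret = um.true_divide(
```

View pics/w1.png

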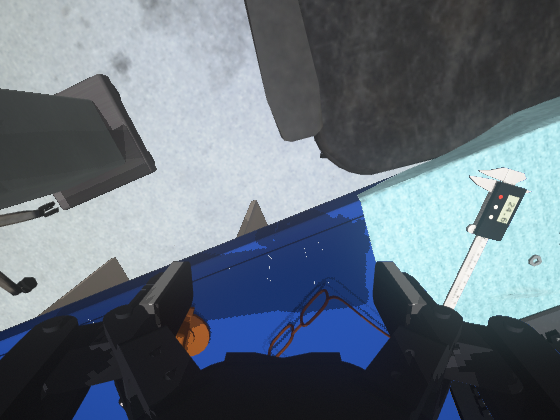

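Call:
step_arm --targets '[{"xyz": [-3.1, -2.2, -0.3], "twist": 0}, {"xyz": [-3.1, -2.2, -0.3], "twist": 0}, {"xyz": [-3.1, -2.2, -0.3], "twist": 0}, {"xyz": [-3.1, -2.2, -0.3], "twist": 0}, {"xyz": [-3.1, -2.2, -0.3], "twist": 0}, {"xyz": [-3.1, -2.2, -0.3], "twist": 0}, {"xyz": [-3.1, -2.2, -0.3], "twist": 0}, {"xyz": [-3.1, -2.2, -0.3], "twist": 0}, {"xyz": [-3.1, -2.2, -0.3], "twist": 0}, {"xyz": [-3.1, -2.2, -0.3], "twist": 0}, {"xyz": [-3.1, -2.2, 0], "twist": 0}, {"xyz": [-3.1, -2.2, 0], "twist": 0}, {"xyz": [-3.1, -2.2, 0], "twist": 0}, {"xyz": [-3.1, -2.2, 0], "twist": 0}, {"xyz": [-3.1, -2.2, 0], "twist": 0}, {"xyz": [-3.1, -2.2, 0], "twist": 0}, {"xyz": [0, 0, 0], "twist": -0.12}, {"xyz": [0, 0, 0], "twist": -0.12}, {"xyz": [0, 0, 0], "twist": -0.12}, {"xyz": [0, 0, 0], "twist": -0.12}]' --fingers 0.4 --force 80

```text
time: 2.97
position: [0.5821, 0.1076, 0.2613]
orientation: [-0.046, 0.999, 0.0, 0.0]
wrist_force: [-1.0, -0.3, 0.5]
gripper_width: 0.599
```

```bash
python3 - <<'E'
from h import *
to([.583,.108,.178],1.671)
p,d=manip.grab_frame("wrist");cv2.imwrite("pics/w2.png",p[:,:,::-1])
P=cloud(manip.get_calibration("wrist"),d);q=p.astype(int)
m=(q[...,0]>110)&(q[...,1]<80)&(q[...,2]<80)&(P[...,2]>.197)&(P[...,2]<.215)
Q=P[m];print(len(Q))
if len(Q):print(Q.mean(0),cv2.minAreaRect((Q[:,:2]*1000).astype(np.float32)))
E
```

```text
t 2.97 pos [0.5821 0.1076 0.2613] phi 1.6623 tilt [0.0001 0.    ] F [-1.  -0.3  0.5] M [-0.03 -0.03 -0.01] w 50.9 q [-0.27  0.43  0.01  1.62 -0.    1.09  1.4 ]
tool shift cm [-0.0923  0.027   8.3321] twist -0.009
1132
[0.583  0.109  0.2034] ((584.4274291992188, 108.8939437866211), (48.47492218017578, 11.73858642578125), 6.2613630294799805)
```

View pics/w2.png

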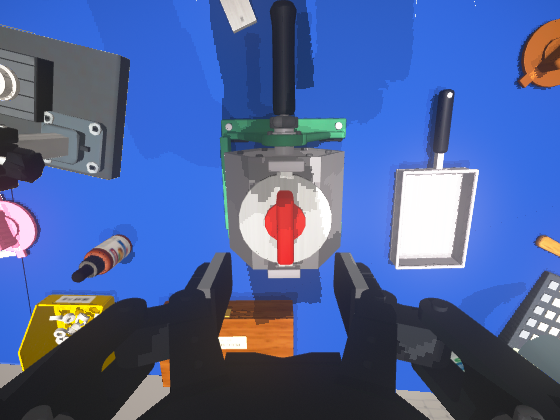

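Call:
step_arm --targets '[{"xyz": [-0.1, 0.1, 2.5], "twist": -0.01}, {"xyz": [0, 0, 2.5], "twist": 0}, {"xyz": [0, 0, 2.2], "twist": 0}, {"xyz": [0, 0, 1.0], "twist": 0}, {"xyz": [0, 0, 0], "twist": 0}]'

```text
time: 3.43
position: [0.5816, 0.1088, 0.1772]
orientation: [-0.047, 0.999, -0.0, -0.002]
wrist_force: [0.2, -0.5, 1.0]
gripper_width: 0.601
```

Call:
step_arm --targets '[{"xyz": [0, 0, 0], "twist": 0}, {"xyz": [0, 0, 0], "twist": 0}, {"xyz": [0, 0, 0], "twist": 0}, {"xyz": [0, 0, 0], "twist": 0}, {"xyz": [0, 0, 0], "twist": 0}, {"xyz": [0, 0, 0], "twist": 0}]' --fingers 1 --force 80

```text
time: 3.93
position: [0.5838, 0.1092, 0.1803]
orientation: [-0.048, 0.999, 0.0, 0.001]
wrist_force: [1.8, -0.3, 4.1]
gripper_width: 0.121
```

Call:
step_arm --targets '[{"xyz": [0, 0, 0.2], "twist": 0}, {"xyz": [0, 0, 0.2], "twist": 0}, {"xyz": [0, 0, 0.1], "twist": 0}, {"xyz": [0, 0, 0], "twist": 0}]'

```text
time: 4.27
position: [0.5839, 0.1092, 0.1765]
orientation: [-0.048, 0.999, 0.0, 0.002]
wrist_force: [-2.4, -0.9, 19.8]
gripper_width: 0.126
```

Call:
step_arm --targets '[{"xyz": [0, 0, 0], "twist": -0.1}, {"xyz": [0, 0, 0], "twist": -0.1}, {"xyz": [0, 0, 0], "twist": -0.1}, {"xyz": [0, 0, 0], "twist": -0.1}, {"xyz": [0, 0, 0], "twist": -0.1}, {"xyz": [0, 0, 0], "twist": -0.1}, {"xyz": [0, 0, 0], "twist": -0.1}, {"xyz": [0, 0, 0], "twist": -0.1}, {"xyz": [0, 0, 0], "twist": 0}]'

```text
time: 5.02
position: [0.5845, 0.1098, 0.1765]
orientation: [-0.436, 0.9, -0.0, 0.002]
wrist_force: [-0.2, 1.1, 16.8]
gripper_width: 0.123
```

```bash
python3 - <<'E'
from h import *
st()
p,d=manip.grab_frame("scene");cv2.imwrite("pics/s3.png",cv2.resize(p[140:290,190:390,::-1],None,fx=4,fy=4,interpolation=cv2.INTER_CUBIC))
E
```

```text
t 5.02 pos [0.5845 0.1098 0.1765] phi 2.473 tilt [0.0045 0.0017] F [-0.2  1.1 16.8] M [0.16 0.05 0.08] w 10.5 q [-0.12  0.51 -0.22  1.73  0.14  0.91  2.08]
```

View pics/s3.png

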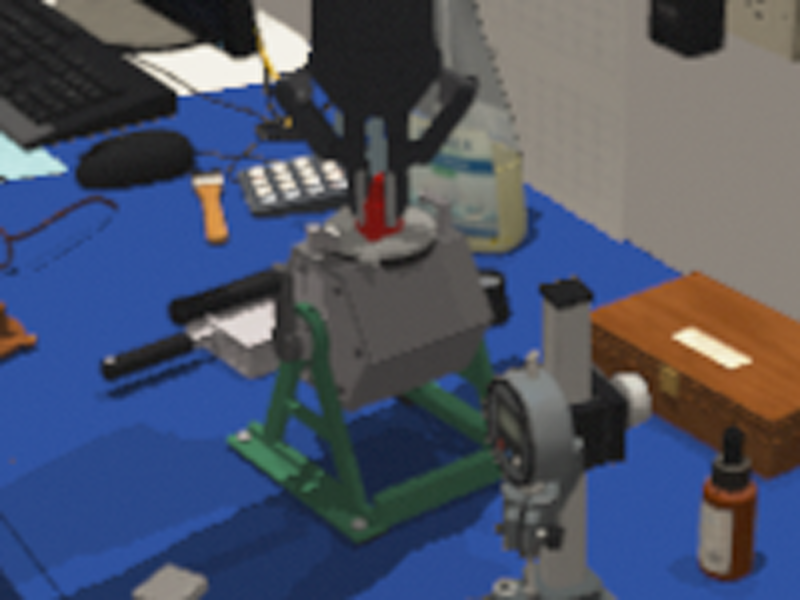

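Call:
step_arm --targets '[{"xyz": [0, 0, -0.4], "twist": 0}, {"xyz": [0, 0, -0.4], "twist": 0}, {"xyz": [0, 0, -0.5], "twist": 0}, {"xyz": [0, 0, -0.7], "twist": 0}, {"xyz": [0, 0, -1.0], "twist": 0}, {"xyz": [0, 0, -1.5], "twist": 0}, {"xyz": [0, 0, -1.5], "twist": 0}]'

```text
time: 5.65
position: [0.5823, 0.1089, 0.2349]
orientation: [-0.433, 0.901, 0.0, -0.001]
wrist_force: [0.3, -0.6, -0.4]
gripper_width: 0.119
```

```bash
python3 - <<'E'
from h import *
to([.67,.43,.23],2.2)
p,d=manip.grab_frame("scene");cv2.imwrite("pics/s4.png",cv2.resize(p[120:290,190:390,::-1],None,fx=3.5,fy=3.5,interpolation=cv2.INTER_CUBIC))
E
```

```text
t 5.65 pos [0.5823 0.1089 0.2349] phi 2.467 tilt [-0.0016 -0.0004] F [ 0.3 -0.6 -0.4] M [ 0.01 -0.02  0.01] w 10.1 q [-0.11  0.45 -0.23  1.65  0.11  1.05  2.09]
tool shift cm [-30.5546  13.2073   0.4632] twist 0.267
```

View pics/s4.png

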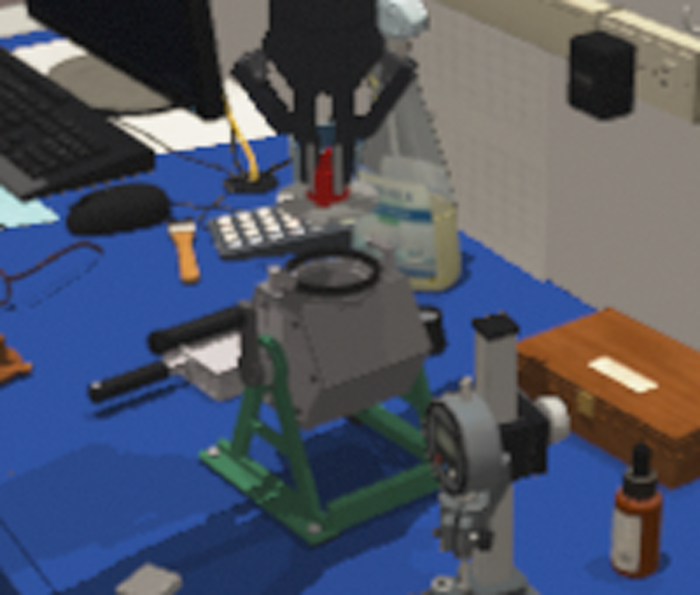

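Call:
step_arm --targets '[{"xyz": [-3.4, 1.5, 0], "twist": 0}, {"xyz": [-3.4, 1.5, 0], "twist": 0}, {"xyz": [-3.4, 1.5, 0], "twist": 0}, {"xyz": [-3.4, 1.5, 0], "twist": 0}, {"xyz": [-3.4, 1.5, 0], "twist": 0}, {"xyz": [-3.4, 1.5, 0], "twist": 0}, {"xyz": [-3.4, 1.5, 0], "twist": 0}, {"xyz": [-3.4, 1.5, 0], "twist": 0}, {"xyz": [-3.4, 1.2, 0], "twist": 0}, {"xyz": [0, 0, 3], "twist": 0}, {"xyz": [0, 0, 3.5], "twist": 0}, {"xyz": [0, 0, 3.5], "twist": 0}, {"xyz": [0, 0, 3.5], "twist": 0}, {"xyz": [0, 0, 3.5], "twist": 0}, {"xyz": [0, 0, 2], "twist": 0}, {"xyz": [0, 0, 1], "twist": 0}, {"xyz": [0, 0, 0], "twist": 0}]'

```text
time: 7.12
position: [0.6694, 0.4294, 0.0312]
orientation: [-0.433, 0.901, -0.0, -0.002]
wrist_force: [0.5, 0.6, -1.2]
gripper_width: 0.123
```

Call:
step_arm --targets '[{"xyz": [0, 0, 0.8], "twist": 0}, {"xyz": [0, 0, 0.4], "twist": 0}, {"xyz": [0, 0, 0.3], "twist": 0}, {"xyz": [0, 0, 0.1], "twist": 0}, {"xyz": [0, 0, 0], "twist": 0}]'

```text
time: 7.53
position: [0.6711, 0.4306, 0.0189]
orientation: [-0.433, 0.901, 0.0, 0.0]
wrist_force: [-0.3, 0.5, -1.5]
gripper_width: 0.125
```

Call:
step_arm --targets '[{"xyz": [0, 0, 0.1], "twist": 0}, {"xyz": [0, 0, 0], "twist": 0}]'

```text
time: 7.7
position: [0.6711, 0.4306, 0.0177]
orientation: [-0.433, 0.901, 0.0, 0.0]
wrist_force: [-0.2, 0.1, -1.3]
gripper_width: 0.12
```

Call:
step_arm --targets '[{"xyz": [0, 0, 0.2], "twist": 0}, {"xyz": [0, 0, 0.1], "twist": 0}, {"xyz": [0, 0, 0], "twist": 0}]'

```text
time: 7.95
position: [0.6708, 0.4304, 0.014]
orientation: [-0.433, 0.901, -0.0, -0.0]
wrist_force: [0.2, -1.2, -1.0]
gripper_width: 0.122
```

Call:
step_arm --targets '[{"xyz": [0, 0, 0.1], "twist": 0}, {"xyz": [0, 0, 0.1], "twist": 0}, {"xyz": [0, 0, 0], "twist": 0}]'

```text
time: 8.2
position: [0.6708, 0.4304, 0.0139]
orientation: [-0.433, 0.901, -0.0, 0.0]
wrist_force: [-4.9, -3.5, 9.5]
gripper_width: 0.122
```

Call:
step_arm --targets '[{"xyz": [0, 0, -0.1], "twist": 0}, {"xyz": [0, 0, 0], "twist": 0}, {"xyz": [0, 0, 0], "twist": 0}, {"xyz": [0, 0, 0], "twist": 0}]' --fingers 0.5

```text
time: 8.53
position: [0.6709, 0.4304, 0.0131]
orientation: [-0.433, 0.901, -0.0, -0.0]
wrist_force: [0.2, 0.8, 0.1]
gripper_width: 0.499
```

Call:
step_arm --targets '[{"xyz": [0, 0, -0.5], "twist": 0}, {"xyz": [0, 0, -1.5], "twist": 0}, {"xyz": [0, 0, -3], "twist": 0}, {"xyz": [0, 0, -4], "twist": 0}, {"xyz": [0, 0, -3], "twist": 0}]'

```text
time: 8.95
position: [0.6714, 0.4309, 0.1374]
orientation: [-0.433, 0.901, 0.0, 0.001]
wrist_force: [0.3, 0.7, 0.3]
gripper_width: 0.504
```

```bash
python3 - <<'E'
from h import *
to([.4817,.2897,.12],1.689)
p,d=manip.grab_frame("wrist");cv2.imwrite("pics/w5.png",p[:,:,::-1])
P=cloud(manip.get_calibration("wrist"),d);q=p.astype(int);np.savez("w5.npz",p=p,P=P)
E
```

```text
t 8.95 pos [0.6714 0.4309 0.1374] phi 2.467 tilt [0.0018 0.0016] F [0.3 0.7 0.3] M [-0.02 -0.08 -0.06] w 42.8 q [-0.54  0.85 -0.21  1.14  0.17  1.17  1.72]
tool shift cm [22.88    5.9938  1.6845] twist 0.778
```

View pics/w5.png

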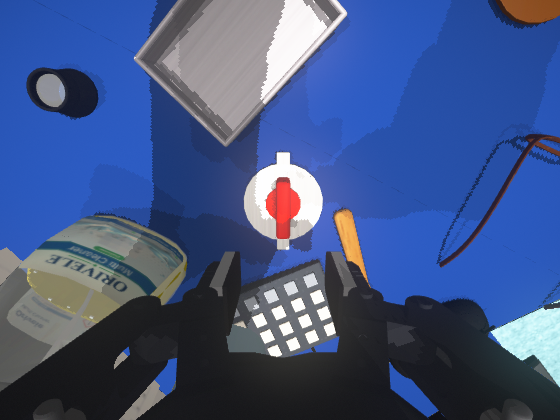

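Call:
step_arm --targets '[{"xyz": [3.3, 0.9, 0], "twist": 0}, {"xyz": [3.3, 0.9, 0], "twist": 0}, {"xyz": [3.3, 0.9, 0], "twist": 0}, {"xyz": [3.3, 0.9, 0], "twist": 0}, {"xyz": [3.3, 0.9, 0], "twist": 0}, {"xyz": [3.3, 0.8, 0], "twist": 0}, {"xyz": [3.1, 0.7, 0], "twist": 0}, {"xyz": [0, 0, 0], "twist": 0.11}, {"xyz": [0, 0, 0], "twist": 0.11}, {"xyz": [0, 0, 0], "twist": 0.11}, {"xyz": [0, 0, 0], "twist": 0.11}, {"xyz": [0, 0, 0], "twist": 0.11}, {"xyz": [0, 0, 0], "twist": 0.11}, {"xyz": [0, 0, 0], "twist": 0.12}, {"xyz": [0, 0, 0], "twist": 0}]'

```text
time: 10.25
position: [0.4813, 0.2897, 0.1344]
orientation: [-0.055, 0.998, 0.0, 0.001]
wrist_force: [-0.5, -0.1, 0.2]
gripper_width: 0.504
```

```bash
python3 - <<'E'
from h import *
to([.4817,.2897,.06],1.689)
p,d=manip.grab_frame("wrist");cv2.imwrite("pics/w6.png",p[:,:,::-1])
c=manip.get_calibration("wrist");P=cloud(c,d);q=p.astype(int)
m=(q.max(-1)<60)&(P[...,2]>.008)&(P[...,2]<.034)&(P[...,0]<.535)&(P[...,0]>.44)&(P[...,1]>.26)&(P[...,1]<.32)
Q=P[m];print(len(Q),Q.mean(0),Q.min(0),Q.max(0),cv2.fitLine((Q[:,:2]*1000).astype(np.float32),cv2.DIST_HUBER,0,.01,.01).ravel(),cv2.minAreaRect((Q[:,:2]*1000).astype(np.float32)))
m=(q.min(-1)>100)&(P[...,2]>.002)&(P[...,2]<.035)&(P[...,0]>.52)&(P[...,1]>.2)&(P[...,1]<.39)
Q=P[m];print(len(Q),cv2.minAreaRect((Q[:,:2]*1000).astype(np.float32)))
E
```

```text
t 10.25 pos [0.4813 0.2897 0.1344] phi 1.6818 tilt [0.0013 0.001 ] F [-0.5 -0.1  0.2] M [0.   0.   0.02] w 42.8 q [-0.62  0.51 -0.01  1.86  0.01  0.76  1.05]
tool shift cm [-0.0324 -0.0067  7.4387] twist -0.007<stdin>:6: RuntimeWarning: Mean of empty slice.
  ret = um.true_divide(
Traceback (most recent call last):
ValueError: zero-size array to reduction operation minimum which has no identity
```

View pics/w6.png

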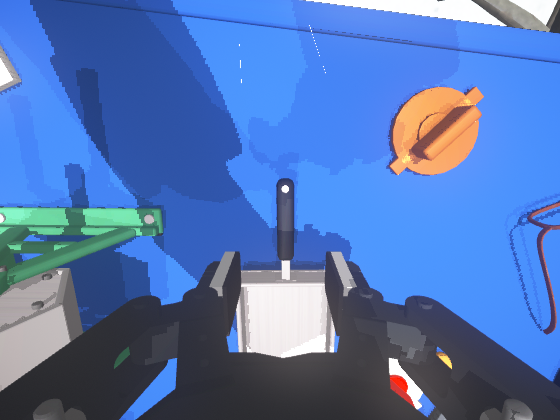

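```bash
python3 - <<'E'
from h import *
c=manip.get_calibration("wrist")
for uv in[(285.5,182),(286,258),(240,278),(329,274)]:print(onplane(c,uv,.028))
E
```

```text
[0.4581 0.2888 0.028 ]
[0.5255 0.2975 0.028 ]
[0.5498 0.2587 0.028 ]
[0.5365 0.3377 0.028 ]
```

Call:
step_arm --targets '[{"xyz": [0, 0.1, 3], "twist": -0.01}, {"xyz": [0, 0, 3.5], "twist": 0}, {"xyz": [0, 0, 3.5], "twist": 0}, {"xyz": [0, 0, 2], "twist": 0}, {"xyz": [0, 0, 0.7], "twist": 0}, {"xyz": [0, 0, 0], "twist": 0}]'

```text
time: 10.8
position: [0.4802, 0.2898, 0.0051]
orientation: [-0.065, 0.998, -0.001, -0.001]
wrist_force: [0.8, 0.4, -0.4]
gripper_width: 0.495
```

Call:
step_arm --targets '[{"xyz": [0, 0, 0], "twist": 0}, {"xyz": [0, 0, 0], "twist": 0}, {"xyz": [0, 0, 0], "twist": 0}, {"xyz": [0, 0, 0], "twist": 0}, {"xyz": [0, 0, 0], "twist": 0}]' --fingers 1 --force 50

```text
time: 11.22
position: [0.4818, 0.2907, 0.0076]
orientation: [-0.063, 0.998, 0.001, 0.001]
wrist_force: [0.1, 0.4, 5.5]
gripper_width: 0.161
```

```bash
python3 - <<'E'
from h import *
C[:2]=[.5835,.1085]
to(cr(0,.302,.006),.105)
E
```

```text
t 11.22 pos [0.4818 0.2907 0.0076] phi 1.6973 tilt [0.0021 0.0015] F [0.1 0.4 5.5] M [ 0.11 -0.17  0.01] w 13.7 q [-0.62  0.7  -0.01  1.96  0.02  0.48  1.05]
tool shift cm [-8.5935 10.8304  0.1905] twist 1.592
```

```bash
cat > sim.py <<'E'
from h import *
C[:2]=[.5835,.1085]
obs={"cap":(np.array([.671,.4305]),.046),"loupe":(np.array([.745,.26]),.02)}
m=np.array([cr(x,y,0)[:2] for x,y in[(-.079,-.078),(.079,-.078),(.079,.078),(-.079,.078)]],np.float32)
def check(path):
    for g,phi in path:
        f=np.array([np.sin(phi),-np.cos(phi)]);s=np.array([np.cos(phi),np.sin(phi)])
        rect=np.array([g+f*a+s*b for a,b in[(.067,-.045),(.197,-.045),(.197,.045),(.067,.045)]],np.float32)
        dd={k:round(1000*float(-cv2.pointPolygonTest(rect*1000,tuple((o*1000).tolist()),True)/1000-r)) if 0 else round(-cv2.pointPolygonTest(rect*1000,tuple((o*1000).tolist()),True)-r*1000) for k,(o,r) in obs.items()}
        dm=min([-cv2.pointPolygonTest(m*1000,tuple((v*1000).tolist()),True) for v in rect]+[-cv2.pointPolygonTest(rect*1000,tuple((v*1000).tolist()),True) for v in m])
        print(g.round(3),round(phi,2),dd,"machine",round(dm))
E
python3 - <<'E'
from sim import *
g0=np.array([.4818,.2907]);g1=cr(0,.302,0)[:2]
check([(g0+(g1-g0)*t,1.697-1.592*t) for t in np.linspace(0,1,14)])
print()
gm=np.array([.45,.32])
E
```

```text
[0.482 0.291] 1.7 {'cap': 24, 'loupe': 43} machine 70
[0.487 0.3  ] 1.57 {'cap': 39, 'loupe': 41} machine 61
[0.493 0.309] 1.45 {'cap': 51, 'loupe': 39} machine 50
[0.498 0.318] 1.33 {'cap': 59, 'loupe': 36} machine 38
[0.504 0.327] 1.21 {'cap': 65, 'loupe': 32} machine 26
[0.509 0.336] 1.08 {'cap': 68, 'loupe': 27} machine 13
[0.515 0.345] 0.96 {'cap': 68, 'loupe': 24} machine 2
[0.52  0.354] 0.84 {'cap': 66, 'loupe': 28} machine -3
[0.526 0.363] 0.72 {'cap': 65, 'loupe': 38} machine -5
[0.531 0.373] 0.59 {'cap': 63, 'loupe': 51} machine -5
[0.537 0.382] 0.47 {'cap': 63, 'loupe': 65} machine -1
[0.542 0.391] 0.35 {'cap': 62, 'loupe': 81} machine 5
[0.548 0.4  ] 0.23 {'cap': 61, 'loupe': 96} machine 14
[0.553 0.409] 0.1 {'cap': 60, 'loupe': 110} machine 27
```

```bash
python3 - <<'E'
from sim import *
g0=np.array([.4818,.2907]);g1=cr(0,.318,0)[:2]
N=16;T=np.linspace(0,1,N+1)
pts=[g0+(g1-g0)*t+np.array([-.012,.03])*np.sin(np.pi*t) for t in T]
phi=1.697;tw=round(1.592/N,1)
g=g0.copy();path=[(g.copy(),phi)];rows=[]
for k in range(N):
    # tool axes x=( -? ) : y=(cos,sin), x = y x z, z down
    y=np.array([np.cos(phi),np.sin(phi)]);x=np.array([-np.sin(phi),np.cos(phi)])
    d=pts[k+1]-g;a,b=round(100*d@x,1),round(100*d@y,1)
    g=g+(x*a+y*b)/100;phi-=tw;rows.append((a,b));path.append((g.copy(),phi))
print(tw,rows);check(path)
E
```

```text
0.1 [(np.float64(-0.4), np.float64(1.4)), (np.float64(-0.2), np.float64(1.4)), (np.float64(-0.2), np.float64(1.4)), (np.float64(0.0), np.float64(1.3)), (np.float64(0.1), np.float64(1.2)), (np.float64(0.1), np.float64(1.2)), (np.float64(0.1), np.float64(1.0)), (np.float64(0.1), np.float64(1.0)), (np.float64(0.2), np.float64(0.9)), (np.float64(0.1), np.float64(0.9)), (np.float64(0.0), np.float64(0.7)), (np.float64(0.1), np.float64(0.8)), (np.float64(0.0), np.float64(0.7)), (np.float64(0.1), np.float64(0.7)), (np.float64(0.1), np.float64(0.7)), (np.float64(0.1), np.float64(0.7))]
[0.482 0.291] 1.7 {'cap': 24, 'loupe': 43} machine 70
[0.484 0.305] 1.6 {'cap': 29, 'loupe': 43} machine 71
[0.486 0.319] 1.5 {'cap': 34, 'loupe': 46} machine 67
[0.489 0.333] 1.4 {'cap': 37, 'loupe': 48} machine 63
[0.491 0.346] 1.3 {'cap': 39, 'loupe': 51} machine 57
[0.493 0.358] 1.2 {'cap': 42, 'loupe': 53} machine 50
[0.497 0.369] 1.1 {'cap': 43, 'loupe': 54} machine 45
[0.5   0.378] 1.0 {'cap': 45, 'loupe': 53} machine 41
[0.505 0.387] 0.9 {'cap': 46, 'loupe': 50} machine 38
[0.509 0.396] 0.8 {'cap': 47, 'loupe': 50} machine 35
[0.515 0.403] 0.7 {'cap': 47, 'loupe': 53} machine 34
[0.52  0.407] 0.6 {'cap': 47, 'loupe': 58} machine 31
[0.526 0.413] 0.5 {'cap': 46, 'loupe': 66} machine 31
[0.532 0.416] 0.4 {'cap': 47, 'loupe': 76} machine 32
[0.538 0.42 ] 0.3 {'cap': 48, 'loupe': 87} machine 34
[0.545 0.423] 0.2 {'cap': 49, 'loupe': 100} machine 38
[0.551 0.425] 0.1 {'cap': 50, 'loupe': 112} machine 43
```

Call:
step_arm --targets '[{"xyz": [-0.4, 1.4, -0.2], "twist": 0.1}, {"xyz": [-0.2, 1.4, 0], "twist": 0.1}, {"xyz": [-0.2, 1.4, 0], "twist": 0.1}, {"xyz": [0, 1.3, 0], "twist": 0.1}, {"xyz": [0.1, 1.2, 0], "twist": 0.1}, {"xyz": [0.1, 1.2, 0], "twist": 0.1}, {"xyz": [0.1, 1.0, 0], "twist": 0.1}, {"xyz": [0.1, 1.0, 0], "twist": 0.1}]'

```text
time: 11.88
position: [0.5039, 0.3881, 0.0085]
orientation: [0.332, 0.943, 0.0, -0.0]
wrist_force: [0.5, 1.4, -0.9]
gripper_width: 0.163
```

```bash
python3 - <<'E'
from h import *
st()
p,d=manip.grab_frame("top");cv2.imwrite("pics/t7.png",cv2.resize(p[110:300,90:320,::-1],None,fx=3,fy=3,interpolation=cv2.INTER_CUBIC))
E
```

```text
t 11.88 pos [0.5039 0.3881 0.0085] phi 0.8937 tilt [0.0003 0.0008] F [ 0.5  1.4 -0.9] M [ 0.18 -0.19  0.22] w 13.8 q [-0.87  0.79  0.23  1.76 -0.28  0.62  0.42]
```

View pics/t7.png

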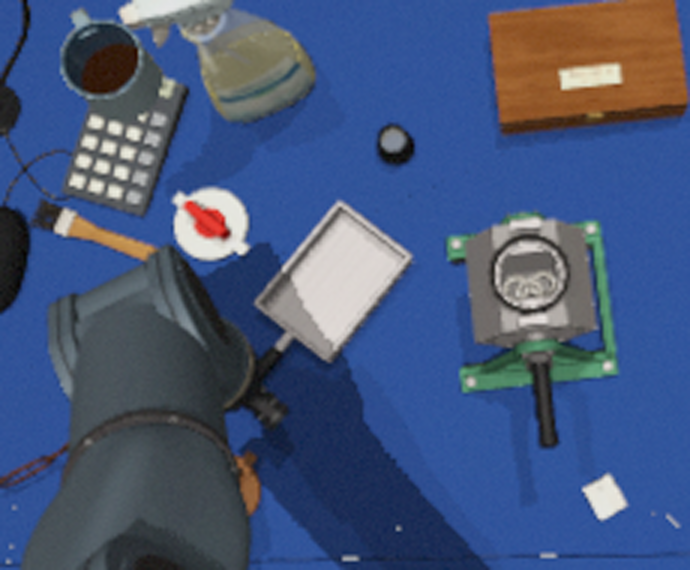

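Call:
step_arm --targets '[{"xyz": [0.2, 0.9, 0], "twist": 0.1}, {"xyz": [0.1, 0.9, 0], "twist": 0.1}, {"xyz": [0, 0.7, 0], "twist": 0.1}, {"xyz": [0.1, 0.8, 0], "twist": 0.1}, {"xyz": [0, 0.7, 0], "twist": 0.1}, {"xyz": [0.1, 0.7, 0], "twist": 0.1}, {"xyz": [0.1, 0.7, 0], "twist": 0.1}, {"xyz": [0.1, 0.7, 0], "twist": 0.1}, {"xyz": [0, 0, 0], "twist": 0}]'

```text
time: 12.68
position: [0.5511, 0.4244, 0.0082]
orientation: [0.673, 0.74, 0.0, 0.0]
wrist_force: [-1.1, 0.5, 3.8]
gripper_width: 0.163
```

```bash
python3 - <<'E'
from h import *
st()
p,d=manip.grab_frame("top");c=manip.get_calibration("top");P=cloud(c,d);np.savez("t8.npz",p=p,P=P)
cv2.imwrite("pics/t8.png",cv2.resize(p[160:270,170:310,::-1],None,fx=5,fy=5,interpolation=cv2.INTER_CUBIC))
E
```

```text
t 12.68 pos [0.5511 0.4244 0.0082] phi 0.0944 tilt [ 0.0006 -0.0001] F [-1.1  0.5  3.8] M [ 0.2   0.1  -0.07] w 13.8 q [-0.97  0.89  0.46  1.59 -0.51  0.78 -0.2 ]
```

View pics/t8.png

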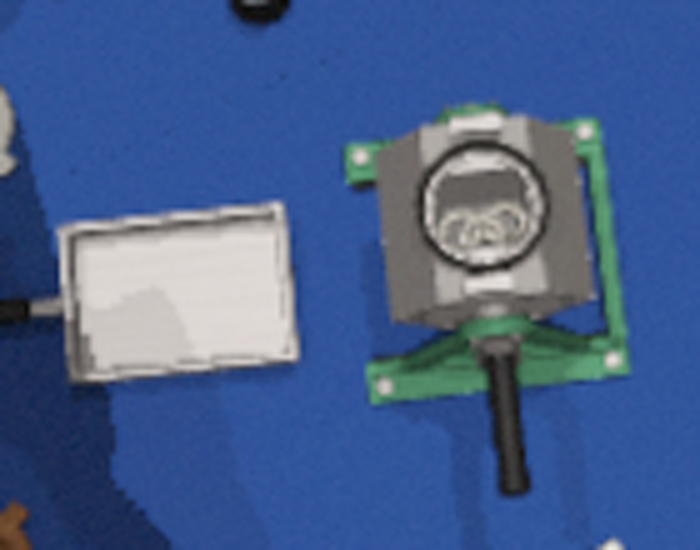

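```bash
python3 - <<'E'
from h import *
C[:2]=[.5835,.1085]
c=manip.get_calibration("top")
Q=[onplane(c,(170+u/5,160+v/5),.028)[:2] for u,v in[(282,203),(297,357),(73,380),(60,228)]]
print(np.array(Q))
Q=np.array(Q);a=Q[0]-Q[3]+Q[1]-Q[2];ctr=Q.mean(0);print(ctr,"yaw",np.arctan2(-a[1],-a[0])-np.pi/2, "side",np.arctan2(*(Q[0]+Q[3]-Q[1]-Q[2])[::-1]))
Rm=np.array([[np.cos(Y),np.sin(Y)],[-np.sin(Y),np.cos(Y)]])
print("local",Rm@(ctr-C[:2]),"grip local",Rm@(manip.sense()["position"][:2]-C[:2]))
for u,v in[(384,385),(612,358),(585,131),(360,157)]:print("foot",Rm@(onplane(c,(170+u/5,160+v/5),.012)[:2]-C[:2]))
E
```

```text
[[0.6142 0.2276]
 [0.5223 0.2185]
 [0.5106 0.3487]
 [0.6008 0.3581]]
[0.562  0.2883] yaw 0.09601902739021972 side 0.10155378001970991
local [-0.0035  0.181 ] grip local [-0.0014  0.3175]
foot [-0.07    0.0675]
foot [-0.0694 -0.0683]
foot [ 0.0693 -0.0687]
foot [0.0685 0.0675]
```

Call:
step_arm --targets '[{"xyz": [-1, 0.1, -0.1], "twist": 0}, {"xyz": [-1.9, 0.1, 0], "twist": 0}, {"xyz": [-1.9, 0.1, 0], "twist": 0}, {"xyz": [-1.9, 0, 0], "twist": 0}, {"xyz": [-1.9, 0, 0], "twist": 0}, {"xyz": [-1.9, 0, 0], "twist": 0}, {"xyz": [-1.9, 0, 0], "twist": 0}, {"xyz": [-1.9, 0, 0], "twist": 0}, {"xyz": [-1.9, 0, 0], "twist": 0}, {"xyz": [-1.0, 0, 0], "twist": 0}, {"xyz": [0, 0, 0], "twist": 0}]'

```text
time: 13.65
position: [0.57, 0.2493, 0.0096]
orientation: [0.673, 0.74, -0.001, 0.0]
wrist_force: [0.5, -1.2, -1.9]
gripper_width: 0.167
```

```bash
python3 - <<'E'
from h import *
st()
p,d=manip.grab_frame("top");cv2.imwrite("pics/t9.png",cv2.resize(p[160:270,200:310,::-1],None,fx=5,fy=5,interpolation=cv2.INTER_CUBIC))
p,d=manip.grab_frame("scene");cv2.imwrite("pics/s9.png",cv2.resize(p[140:290,190:390,::-1],None,fx=4,fy=4,interpolation=cv2.INTER_CUBIC))
E
```

```text
t 13.65 pos [0.57   0.2493 0.0096] phi 0.0949 tilt [-0.0006 -0.0018] F [ 0.5 -1.2 -1.9] M [ 0.11 -0.04 -0.02] w 14.2 q [-0.73  0.8   0.41  1.8  -0.5   0.64  0.07]
```

View pics/t9.png

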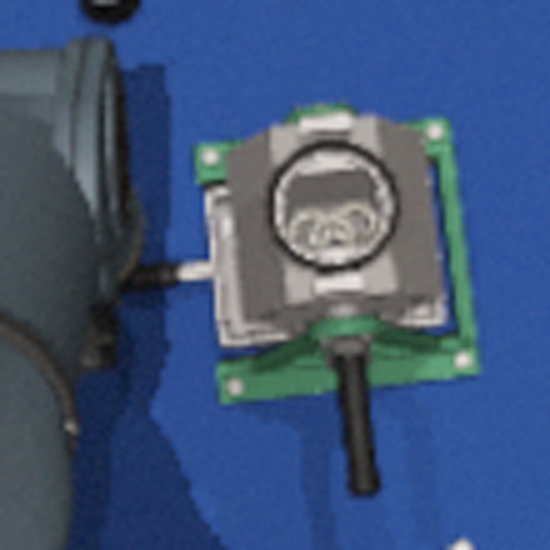

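View pics/s9.png

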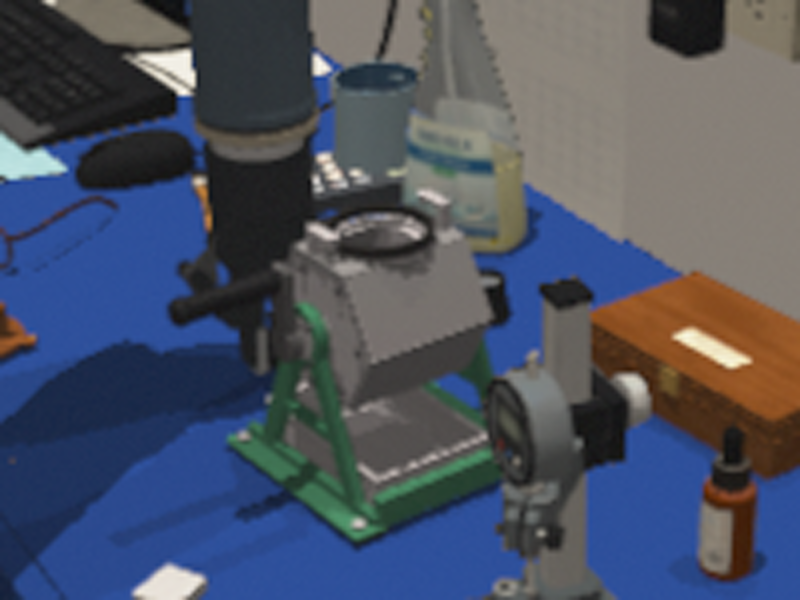

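Call:
step_arm --targets '[{"xyz": [-0.3, 0, 0], "twist": 0}, {"xyz": [-0.2, 0, 0], "twist": 0}, {"xyz": [-0.2, 0, 0], "twist": 0}, {"xyz": [0, 0, 0], "twist": 0}]'

```text
time: 14.08
position: [0.5706, 0.2467, 0.0093]
orientation: [0.672, 0.741, -0.0, 0.0]
wrist_force: [-0.2, 1.8, -1.9]
gripper_width: 0.165
```

Call:
step_arm --targets '[{"xyz": [-0.3, 0, 0], "twist": 0}, {"xyz": [-0.2, 0, 0], "twist": 0}, {"xyz": [0, 0, 0], "twist": 0}, {"xyz": [0, 0, 0], "twist": 0}]'

```text
time: 14.42
position: [0.5712, 0.2412, 0.0093]
orientation: [0.672, 0.74, -0.0, 0.0]
wrist_force: [0.5, -0.0, -2.6]
gripper_width: 0.161
```

```bash
python3 - <<'E'
from h import *
st()
p,d=manip.grab_frame("top");cv2.imwrite("pics/t10.png",cv2.resize(p[160:270,200:310,::-1],None,fx=5,fy=5,interpolation=cv2.INTER_CUBIC))
E
```

```text
t 14.42 pos [0.5712 0.2412 0.0093] phi 0.0967 tilt [ 0.     -0.0003] F [ 0.5 -0.  -2.6] M [ 0.13 -0.08 -0.02] w 13.6 q [-0.72  0.8   0.41  1.81 -0.5   0.64  0.08]
```

View pics/t10.png

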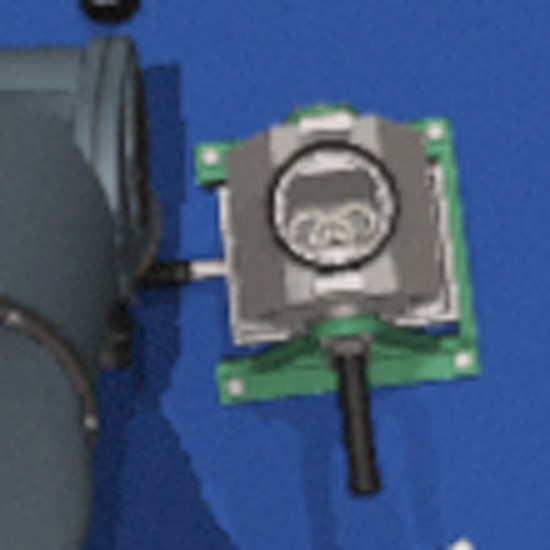

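Call:
step_arm --targets '[{"xyz": [-0.2, 0, 0], "twist": 0}, {"xyz": [-0.2, 0, 0], "twist": 0}, {"xyz": [0, 0, 0], "twist": 0}, {"xyz": [0, 0, 0], "twist": 0}]'

```text
time: 14.8
position: [0.5706, 0.241, 0.0093]
orientation: [0.671, 0.741, 0.001, -0.002]
wrist_force: [-1.6, 10.4, -1.4]
gripper_width: 0.165
```

Call:
step_arm --targets '[{"xyz": [0.3, 0, 0], "twist": 0}, {"xyz": [0, 0, 0], "twist": 0}, {"xyz": [0, 0, 0], "twist": 0}, {"xyz": [0, 0, 0], "twist": 0}]' --fingers 0.5

```text
time: 15.13
position: [0.5715, 0.2399, 0.0094]
orientation: [0.672, 0.74, -0.0, 0.0]
wrist_force: [-1.3, 0.5, -0.3]
gripper_width: 0.504
```

Call:
step_arm --targets '[{"xyz": [0, 0, -1], "twist": 0}, {"xyz": [0.5, 0, -3], "twist": 0}, {"xyz": [0.5, 0, -4], "twist": 0}, {"xyz": [0.5, 0, -4], "twist": 0}, {"xyz": [0, 0, -4], "twist": 0}, {"xyz": [0, 0, -4], "twist": 0}, {"xyz": [0, 0, -3], "twist": 0}]'

```text
time: 15.72
position: [0.5704, 0.2548, 0.2438]
orientation: [0.672, 0.74, 0.001, 0.001]
wrist_force: [1.5, 0.5, 0.0]
gripper_width: 0.499
```

```bash
python3 - <<'E'
from h import *
C[:2]=[.583,.108]
print(cr(-.138,0,.159))
to(cr(-.138,0,.24),1.671)
E
```

```text
[0.4457 0.0942 0.159 ]
t 15.72 pos [0.5704 0.2548 0.2438] phi 0.096 tilt [0.0031 0.0009] F [1.5 0.5 0. ] M [ 0.01 -0.1  -0.02] w 42.5 q [-0.85  0.55  0.59  1.58 -0.33  1.11 -0.09]
tool shift cm [-14.7849 -13.9509   0.3246] twist -1.575
```

Call:
step_arm --targets '[{"xyz": [-2.5, -2.3, 0], "twist": 0}, {"xyz": [-2.5, -2.3, 0], "twist": 0}, {"xyz": [-2.5, -2.3, 0], "twist": 0}, {"xyz": [-2.5, -2.3, 0], "twist": 0}, {"xyz": [-2.5, -2.3, 0], "twist": 0}, {"xyz": [-2.3, -2.4, 0], "twist": 0}, {"xyz": [0, 0, 0], "twist": -0.12}, {"xyz": [0, 0, 0], "twist": -0.12}, {"xyz": [0, 0, 0], "twist": -0.12}, {"xyz": [0, 0, 0], "twist": -0.12}, {"xyz": [0, 0, 0], "twist": -0.12}, {"xyz": [0, 0, 0], "twist": -0.12}, {"xyz": [0, 0, 0], "twist": -0.12}, {"xyz": [0, 0, 0], "twist": -0.12}, {"xyz": [0, 0, 0], "twist": -0.12}, {"xyz": [0, 0, 0], "twist": -0.12}, {"xyz": [0, 0, 0], "twist": -0.12}, {"xyz": [0, 0, 0], "twist": -0.12}, {"xyz": [0, 0, 0], "twist": -0.13}, {"xyz": [0, 0, 0], "twist": 0}]'

```text
time: 17.38
position: [0.4457, 0.094, 0.24]
orientation: [-0.048, 0.999, -0.0, 0.0]
wrist_force: [-0.7, 0.1, 0.1]
gripper_width: 0.5
```

```bash
python3 - <<'E'
from h import *
C[:2]=[.583,.108]
to(cr(-.138,0,.146),1.671)
p,d=manip.grab_frame("wrist");cv2.imwrite("pics/w11.png",p[:,:,::-1])
E
```

```text
t 17.38 pos [0.4457 0.094  0.24  ] phi 1.6667 tilt [0.0007 0.    ] F [-0.7  0.1  0.1] M [ 0.02  0.05 -0.01] w 42.5 q [-0.53  0.25  0.28  1.98 -0.09  0.92  1.46]
tool shift cm [0.0092 0.0263 9.3966] twist -0.004
```

View pics/w11.png

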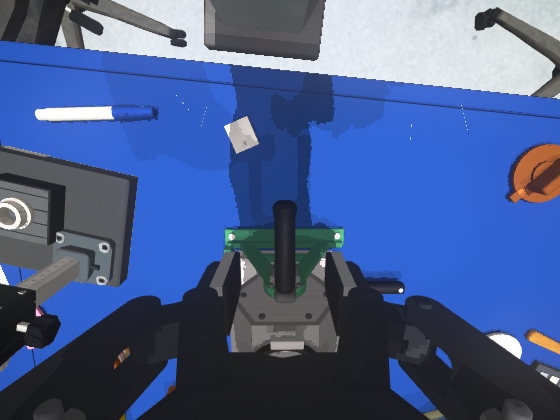

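Call:
step_arm --targets '[{"xyz": [0, 0, 3], "twist": 0}, {"xyz": [0, 0, 3], "twist": 0}, {"xyz": [0, 0, 2.5], "twist": 0}, {"xyz": [0, 0, 1.5], "twist": 0}, {"xyz": [0, 0, 0], "twist": 0}]'

```text
time: 17.85
position: [0.4442, 0.094, 0.1371]
orientation: [-0.043, 0.999, -0.001, -0.002]
wrist_force: [-0.2, 0.0, 0.4]
gripper_width: 0.499
```

Call:
step_arm --targets '[{"xyz": [0, 0, 0], "twist": 0}, {"xyz": [0, 0, 0], "twist": 0}, {"xyz": [0, 0, 0], "twist": 0}, {"xyz": [0, 0, 0], "twist": 0}, {"xyz": [0, 0, 0], "twist": 0}]' --fingers 1 --force 40

```text
time: 18.27
position: [0.4464, 0.095, 0.1403]
orientation: [-0.045, 0.999, 0.0, 0.001]
wrist_force: [-0.7, 0.5, 3.6]
gripper_width: 0.186
```

```bash
python3 - <<'E'
from h import *
st()
y=z=0
for N,a,b in((12,0,90),(12,90,180)):
    r=[]
    for k in range(N):
        t=np.radians(a+(b-a)*(k+1)/N);dy=round(4.5*np.sin(t)-y,1);dz=round(4.5*(1-np.cos(t))-z,1);y+=dy;z+=dz;r.append((float(dy),float(dz)))
    print(r)
E
```

```text
t 18.27 pos [0.4464 0.095  0.1403] phi 1.6617 tilt [0.0019 0.0008] F [-0.7  0.5  3.6] M [ 0.19  0.11 -0.04] w 15.8 q [-0.49  0.39  0.25  2.12 -0.15  0.65  1.52]
[(0.6, 0.0), (0.6, 0.2), (0.5, 0.1), (0.5, 0.3), (0.5, 0.3), (0.5, 0.4), (0.4, 0.5), (0.3, 0.4), (0.3, 0.6), (0.1, 0.5), (0.2, 0.6), (0.0, 0.6)]
[(-0.0, 0.6), (-0.2, 0.6), (-0.1, 0.5), (-0.3, 0.5), (-0.3, 0.5), (-0.4, 0.5), (-0.5, 0.4), (-0.5, 0.3), (-0.5, 0.3), (-0.5, 0.1), (-0.6, 0.2), (-0.6, 0.0)]
```

Call:
step_arm --targets '[{"xyz": [0, 0.6, 0], "twist": 0}, {"xyz": [0, 0.6, 0.2], "twist": 0}, {"xyz": [0, 0.5, 0.1], "twist": 0}, {"xyz": [0, 0.5, 0.3], "twist": 0}, {"xyz": [0, 0.5, 0.3], "twist": 0}, {"xyz": [0, 0.5, 0.4], "twist": 0}, {"xyz": [0, 0.4, 0.5], "twist": 0}, {"xyz": [0, 0.3, 0.4], "twist": 0}, {"xyz": [0, 0.3, 0.6], "twist": 0}, {"xyz": [0, 0.1, 0.5], "twist": 0}, {"xyz": [0, 0.2, 0.6], "twist": 0}, {"xyz": [0, 0, 0.6], "twist": 0}]'

```text
time: 19.27
position: [0.4418, 0.14, 0.0942]
orientation: [-0.046, 0.999, 0.0, 0.0]
wrist_force: [-0.9, 2.5, 3.7]
gripper_width: 0.184
```

```bash
python3 - <<'E'
from h import *
st()
p,d=manip.grab_frame("scene");cv2.imwrite("pics/s12.png",cv2.resize(p[140:290,190:390,::-1],None,fx=4,fy=4,interpolation=cv2.INTER_CUBIC))
E
```

```text
t 19.27 pos [0.4418 0.14   0.0942] phi 1.6623 tilt [0.0004 0.0004] F [-0.9  2.5  3.7] M [0.5  0.37 0.02] w 15.6 q [-0.56  0.47  0.21  2.15 -0.19  0.53  1.46]
```

View pics/s12.png

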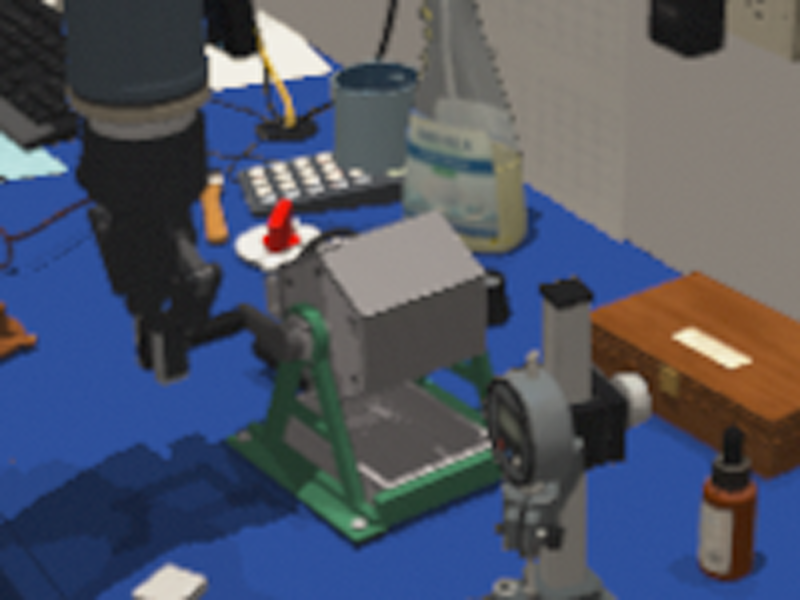

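Call:
step_arm --targets '[{"xyz": [0, 0, 0.6], "twist": 0}, {"xyz": [0, -0.2, 0.6], "twist": 0}, {"xyz": [0, -0.1, 0.5], "twist": 0}, {"xyz": [0, -0.3, 0.5], "twist": 0}, {"xyz": [0, -0.3, 0.5], "twist": 0}, {"xyz": [0, -0.4, 0.5], "twist": 0}, {"xyz": [0, -0.5, 0.4], "twist": 0}, {"xyz": [0, -0.5, 0.3], "twist": 0}, {"xyz": [0, -0.5, 0.3], "twist": 0}, {"xyz": [0, -0.5, 0.1], "twist": 0}, {"xyz": [0, -0.6, 0.2], "twist": 0}, {"xyz": [0, -0.6, 0], "twist": 0}, {"xyz": [0, 0, 0], "twist": 0}]'

```text
time: 20.4
position: [0.4466, 0.0934, 0.0497]
orientation: [-0.045, 0.999, -0.0, 0.001]
wrist_force: [-0.1, -0.3, 13.6]
gripper_width: 0.182
```

```bash
python3 - <<'E'
from h import *
st()
p,d=manip.grab_frame("scene");cv2.imwrite("pics/s13.png",cv2.resize(p[160:290,220:360,::-1],None,fx=5,fy=5,interpolation=cv2.INTER_CUBIC))
E
```

```text
t 20.4 pos [0.4466 0.0934 0.0497] phi 1.6604 tilt [0.0015 0.    ] F [-0.1 -0.3 13.6] M [-0.24  0.22  0.01] w 15.4 q [-0.42  0.55  0.16  2.21 -0.21  0.4   1.57]
```

View pics/s13.png

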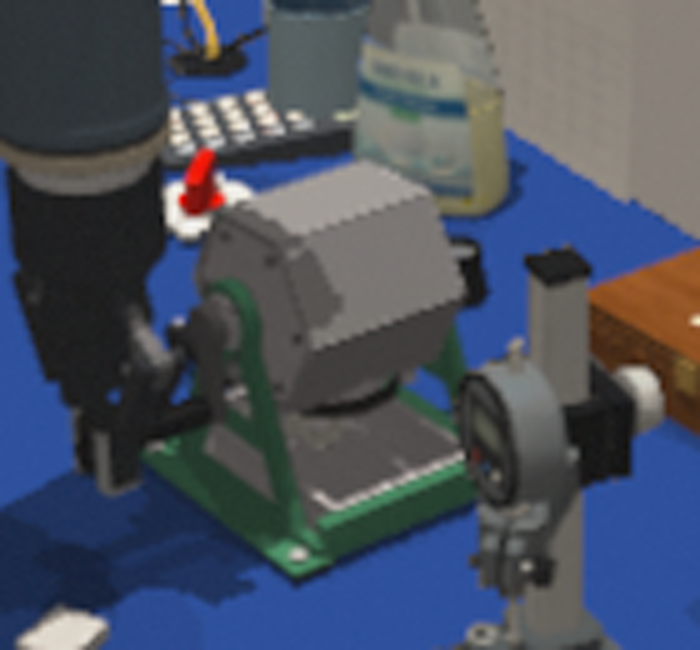

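```bash
python3 - <<'E'
from h import *
C[:2]=[.583,.108]
p,d=manip.grab_frame("scene");c=manip.get_calibration("scene");P=cloud(c,d)
L=P-C;lx=L[...,0]*np.cos(Y)+L[...,1]*np.sin(Y);ly=-L[...,0]*np.sin(Y)+L[...,1]*np.cos(Y);z=P[...,2]
m=(abs(lx)<.05)&(abs(ly)<.07)&(z<.06)&(z>-.02)
ys,xs=np.nonzero(m);print(xs.min(),xs.max(),ys.min(),ys.max())
h=np.full(d.shape,np.nan);h[m]=z[m]*1000
y0,x0=ys.min(),xs.min()
im=np.zeros(d.shape+(3,),np.uint8);v=np.clip((np.nan_to_num(h)+5)*6,0,255).astype(np.uint8);col=cv2.applyColorMap(v,cv2.COLORMAP_JET);col[~m]=0
a=slice(225,265);b=slice(250,330)
pp=p[a,b,::-1].astype(float);pp=np.clip(pp*1.8,0,255).astype(np.uint8)
cv2.imwrite("pics/d14.png",np.vstack([cv2.resize(pp,None,fx=7,fy=7,interpolation=cv2.INTER_CUBIC),cv2.resize(col[a,b],None,fx=7,fy=7,interpolation=cv2.INTER_NEAREST)]))
E
```

```text
261 316 234 271
```

View pics/d14.png

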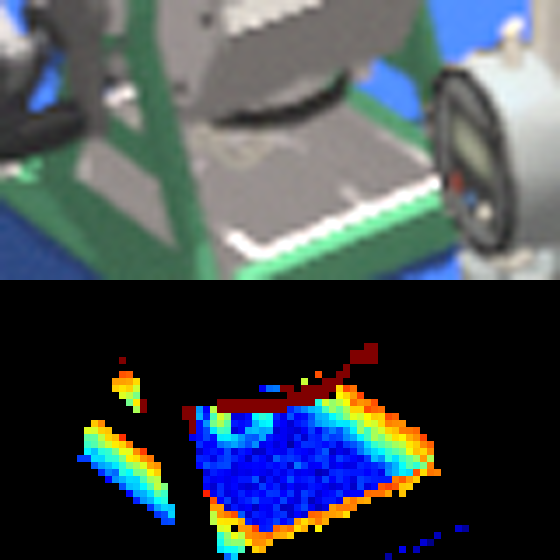

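Call:
step_arm --targets '[{"xyz": [0, -0.5, 0], "twist": 0}, {"xyz": [0, 0.8, 0], "twist": 0}, {"xyz": [0, 0.8, 0], "twist": 0}, {"xyz": [0, 0.4, -0.2], "twist": 0}, {"xyz": [0, -0.8, 0.2], "twist": 0}, {"xyz": [0, -0.8, 0], "twist": 0}, {"xyz": [0, -0.3, 0], "twist": 0}, {"xyz": [0, 0.8, 0], "twist": 0}, {"xyz": [0, 0.7, -0.1], "twist": 0}, {"xyz": [0, -0.5, 0.1], "twist": 0}, {"xyz": [0, -0.5, 0], "twist": 0}, {"xyz": [0, 0, 0], "twist": 0}, {"xyz": [0, 0, 0], "twist": 0}]'

```text
time: 21.58
position: [0.4464, 0.0949, 0.0496]
orientation: [-0.045, 0.999, -0.0, 0.001]
wrist_force: [-0.2, -1.3, 12.4]
gripper_width: 0.185
```

```bash
python3 - <<'E'
from h import *
st()
for n in("scene","top"):
    p,d=manip.grab_frame(n);print(manip.boxes_of(n,"ring_a"))
E
```

```text
t 21.58 pos [0.4464 0.0949 0.0496] phi 1.6609 tilt [0.0015 0.    ] F [-0.2 -1.3 12.4] M [-0.08  0.2   0.  ] w 15.7 q [-0.42  0.55  0.16  2.21 -0.21  0.4   1.57]
[{'xy': [258.6, 199.8], 'confidence': 0.52}]
[]
```

Call:
step_arm --targets '[{"xyz": [0, 0, -0.2], "twist": 0}, {"xyz": [0, 0, 0], "twist": 0}, {"xyz": [0, 0, 0], "twist": 0}, {"xyz": [0, 0, 0], "twist": 0}]' --fingers 0.5

```text
time: 22.12
position: [0.4455, 0.0954, 0.051]
orientation: [-0.045, 0.999, -0.0, -0.0]
wrist_force: [0.2, 0.4, -0.6]
gripper_width: 0.499
```

Call:
step_arm --targets '[{"xyz": [0, 0, -1], "twist": 0}, {"xyz": [0, 0, -3], "twist": 0}, {"xyz": [0, 0, -4], "twist": 0}, {"xyz": [0, 0, -4], "twist": 0}, {"xyz": [0, 0, -4], "twist": 0}, {"xyz": [0, 0, -4], "twist": 0}, {"xyz": [0, 0, 0], "twist": 0}]'

```text
time: 22.7
position: [0.4487, 0.096, 0.2578]
orientation: [-0.045, 0.999, 0.002, 0.005]
wrist_force: [1.5, -0.2, 0.9]
gripper_width: 0.499
```

```bash
python3 - <<'E'
from h import *
to([.5712,.2405,.24],.0967)
p,d=manip.grab_frame("top");cv2.imwrite("pics/t15.png",cv2.resize(p[150:270,180:320,::-1],None,fx=5,fy=5,interpolation=cv2.INTER_CUBIC))
E
```

```text
t 22.7 pos [0.4487 0.096  0.2578] phi 1.6614 tilt [0.0095 0.0035] F [ 1.5 -0.2  0.9] M [ 0.04 -0.09  0.04] w 42.4 q [-0.54  0.23  0.29  1.95 -0.08  0.96  1.44]
tool shift cm [-13.4924  13.2763   1.9421] twist 1.565
```

View pics/t15.png

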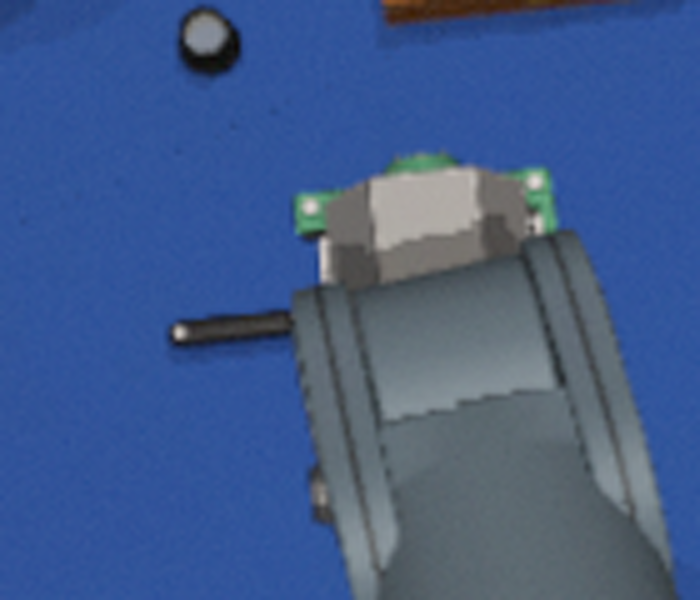

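Call:
step_arm --targets '[{"xyz": [-2.3, 2.2, 0], "twist": 0}, {"xyz": [-2.3, 2.2, 0], "twist": 0}, {"xyz": [-2.3, 2.2, 0], "twist": 0}, {"xyz": [-2.3, 2.2, 0], "twist": 0}, {"xyz": [-2.2, 2.3, 0], "twist": 0}, {"xyz": [-2.0, 2.3, 0], "twist": 0}, {"xyz": [0, 0, 0], "twist": 0.12}, {"xyz": [0, 0, 0], "twist": 0.12}, {"xyz": [0, 0, 0], "twist": 0.12}, {"xyz": [0, 0, 0], "twist": 0.12}, {"xyz": [0, 0, 0], "twist": 0.12}, {"xyz": [0, 0, 0], "twist": 0.12}, {"xyz": [0, 0, 0], "twist": 0.12}, {"xyz": [0, 0, 0], "twist": 0.12}, {"xyz": [0, 0, 0], "twist": 0.12}, {"xyz": [0, 0, 0], "twist": 0.12}, {"xyz": [0, 0, 0], "twist": 0.12}, {"xyz": [0, 0, 0], "twist": 0.12}, {"xyz": [0, 0, 0], "twist": 0.12}, {"xyz": [0, 0, 0], "twist": 0}]'

```text
time: 24.42
position: [0.5663, 0.2413, 0.2496]
orientation: [0.672, 0.74, -0.001, -0.0]
wrist_force: [0.2, 0.3, -0.6]
gripper_width: 0.5
```

```bash
python3 - <<'E'
from h import *
to([.5706,.2420,.009],.0967)
p,d=manip.grab_frame("wrist");cv2.imwrite("pics/w16.png",p[:,:,::-1])
E
```

```text
t 24.42 pos [0.5663 0.2413 0.2496] phi 0.0965 tilt [-0.002  -0.0017] F [ 0.2  0.3 -0.6] M [-0.02  0.03  0.02] w 42.5 q [-0.88  0.55  0.68  1.59 -0.37  1.13 -0.02]
tool shift cm [ 0.0631  0.4805 24.0605] twist -0.000
```

View pics/w16.png

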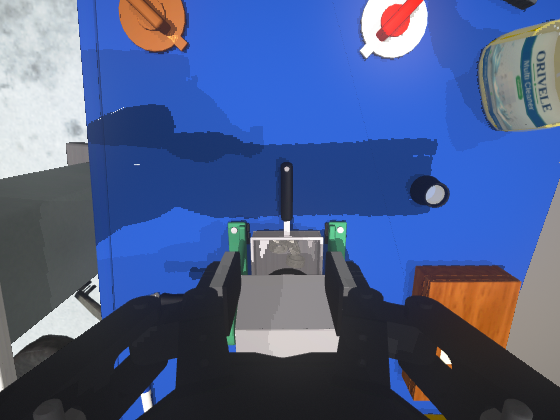

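```bash
python3 - <<'E'
from h import *
c=manip.get_calibration("wrist")
for uv in[(286.5,166),(288,215)]:print(onplane(c,uv,.028))
im=cv2.imread("pics/w16.png")[225:285,240:335];cv2.imwrite("pics/w16c.png",cv2.resize(im,None,fx=7,fy=7,interpolation=cv2.INTER_CUBIC))
E
```

```text
[0.5696 0.2626 0.028 ]
[0.5779 0.2025 0.028 ]
```

View pics/w16c.png

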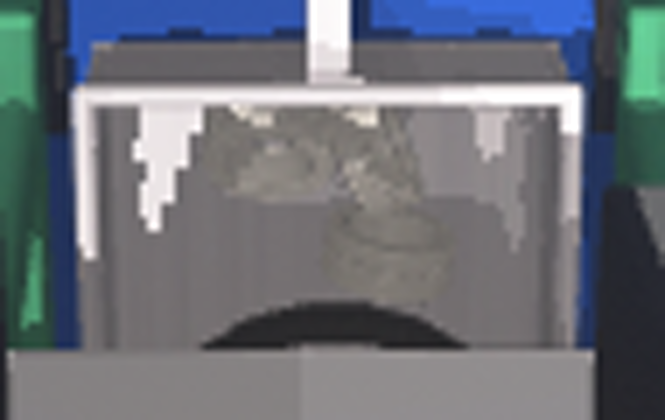

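Call:
step_arm --targets '[{"xyz": [0, 0.5, 3], "twist": 0}, {"xyz": [0, 0, 4], "twist": 0}, {"xyz": [0, 0, 4], "twist": 0}, {"xyz": [0, 0, 4], "twist": 0}, {"xyz": [0, 0, 4], "twist": 0}, {"xyz": [0, 0, 3], "twist": 0}, {"xyz": [0, 0, 1.5], "twist": 0}, {"xyz": [0, 0, 0.5], "twist": 0}, {"xyz": [0, 0, 0], "twist": 0}]'

```text
time: 25.22
position: [0.571, 0.2412, 0.0098]
orientation: [0.669, 0.743, -0.001, -0.001]
wrist_force: [-0.2, 0.3, 0.6]
gripper_width: 0.505
```

Call:
step_arm --targets '[{"xyz": [0, 0, 0], "twist": 0}, {"xyz": [0, 0, 0], "twist": 0}, {"xyz": [0, 0, 0], "twist": 0}, {"xyz": [0, 0, 0], "twist": 0}, {"xyz": [0, 0, 0], "twist": 0}]' --fingers 1 --force 50

```text
time: 25.63
position: [0.5725, 0.2423, 0.0125]
orientation: [0.67, 0.742, 0.001, 0.0]
wrist_force: [-1.1, 0.9, 6.1]
gripper_width: 0.158
```

Call:
step_arm --targets '[{"xyz": [0.3, 0, -0.1], "twist": 0}, {"xyz": [0.7, 0, 0], "twist": 0}, {"xyz": [1.2, 0, 0], "twist": 0}, {"xyz": [1.5, 0, 0], "twist": 0}, {"xyz": [1.5, 0, 0], "twist": 0}, {"xyz": [1.5, 0, 0], "twist": 0}, {"xyz": [1.5, 0, 0], "twist": 0}, {"xyz": [1.5, 0, 0], "twist": 0}, {"xyz": [1.5, 0, 0], "twist": 0}, {"xyz": [1.5, 0, 0], "twist": 0}, {"xyz": [1.5, 0, 0], "twist": 0}, {"xyz": [1.5, 0, 0], "twist": 0}, {"xyz": [1.5, 0, 0], "twist": 0}, {"xyz": [1.2, 0, 0], "twist": 0}, {"xyz": [0.8, 0, 0], "twist": 0}, {"xyz": [0.4, 0, 0], "twist": 0}, {"xyz": [0, 0, 0], "twist": 0}, {"xyz": [0, 0, 0], "twist": 0}]'

```text
time: 27.13
position: [0.5513, 0.4393, 0.0124]
orientation: [0.67, 0.743, 0.001, -0.001]
wrist_force: [-0.6, 0.2, 5.9]
gripper_width: 0.158
```

```bash
python3 - <<'E'
from h import *
st()
p,d=manip.grab_frame("top");cv2.imwrite("pics/t17.png",cv2.resize(p[150:270,140:300,::-1],None,fx=5,fy=5,interpolation=cv2.INTER_CUBIC))
E
```

```text
t 27.13 pos [0.5513 0.4393 0.0124] phi 0.1034 tilt [-0.0004  0.0019] F [-0.6  0.2  5.9] M [-0.31  0.11 -0.04] w 13.5 q [-1.02  0.91  0.54  1.57 -0.59  0.83 -0.15]
```

View pics/t17.png

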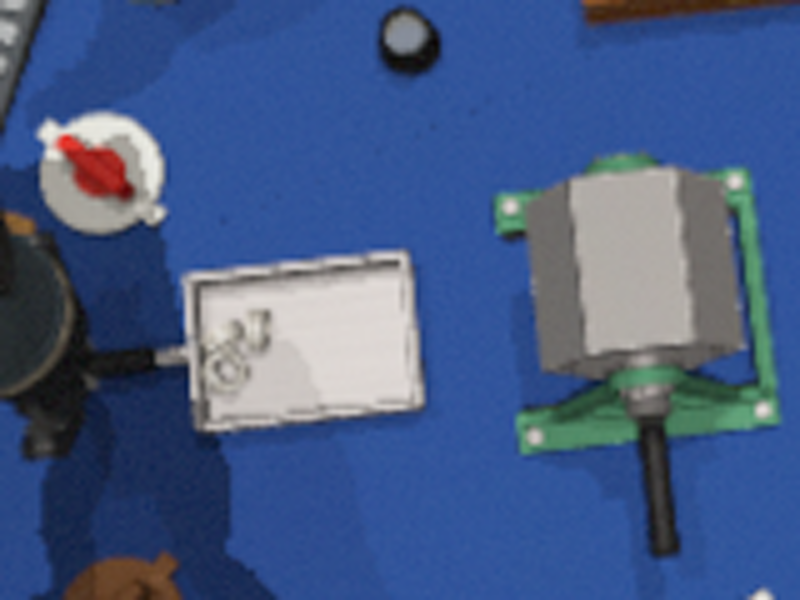

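Call:
step_arm --targets '[{"xyz": [0, 0, -0.1], "twist": 0}, {"xyz": [0, 0, 0], "twist": 0}, {"xyz": [0, 0, 0], "twist": 0}, {"xyz": [0, 0, 0], "twist": 0}, {"xyz": [0, 0, 0], "twist": 0}]' --fingers 0.4

```text
time: 27.6
position: [0.5516, 0.4371, 0.013]
orientation: [0.67, 0.742, -0.0, -0.0]
wrist_force: [-0.1, 0.0, -0.0]
gripper_width: 0.602
```

Call:
step_arm --targets '[{"xyz": [0, 0, -1], "twist": 0}, {"xyz": [0, 0, -2], "twist": 0}, {"xyz": [0, 0, -4], "twist": 0}, {"xyz": [0, 0, -4], "twist": 0}, {"xyz": [0, 0, -4], "twist": 0}, {"xyz": [0, 0, -3], "twist": 0}, {"xyz": [0, 0, -2], "twist": 0}, {"xyz": [0, 0, 0], "twist": 0}, {"xyz": [0, 0, 0], "twist": 0}]'

```text
time: 28.35
position: [0.5525, 0.4369, 0.2153]
orientation: [0.67, 0.742, 0.001, 0.0]
wrist_force: [0.2, 0.4, -0.8]
gripper_width: 0.601
```

```bash
python3 - <<'E'
from h import *
st()
p,d=manip.grab_frame("wrist");cv2.imwrite("pics/w18.png",p[:,:,::-1])
P=cloud(manip.get_calibration("wrist"),d)
p,d=manip.grab_frame("top");cv2.imwrite("pics/t18.png",cv2.resize(p[100:310,90:400,::-1],None,fx=2.5,fy=2.5,interpolation=cv2.INTER_CUBIC))
cv2.imwrite("pics/t18b.png",cv2.resize(p[190:250,150:240,::-1],None,fx=8,fy=8,interpolation=cv2.INTER_CUBIC))
E
```

```text
t 28.35 pos [0.5525 0.4369 0.2153] phi 0.1018 tilt [0.0021 0.002 ] F [ 0.2  0.4 -0.8] M [ 0.02 -0.02 -0.01] w 51.1 q [-1.08  0.72  0.67  1.39 -0.45  1.19 -0.26]
```

View pics/w18.png

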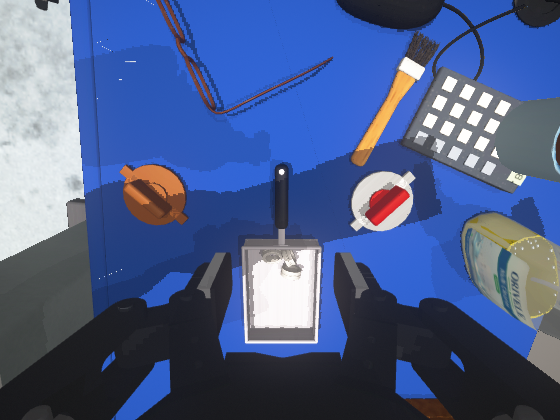

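View pics/t18.png

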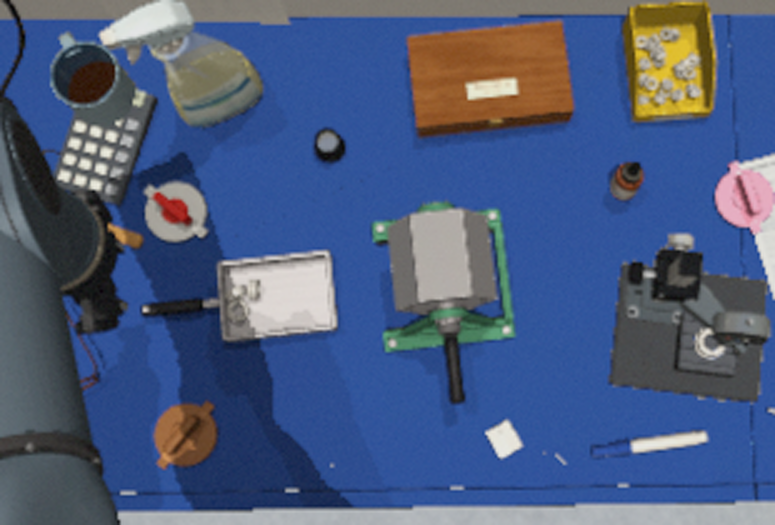

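View pics/t18b.png

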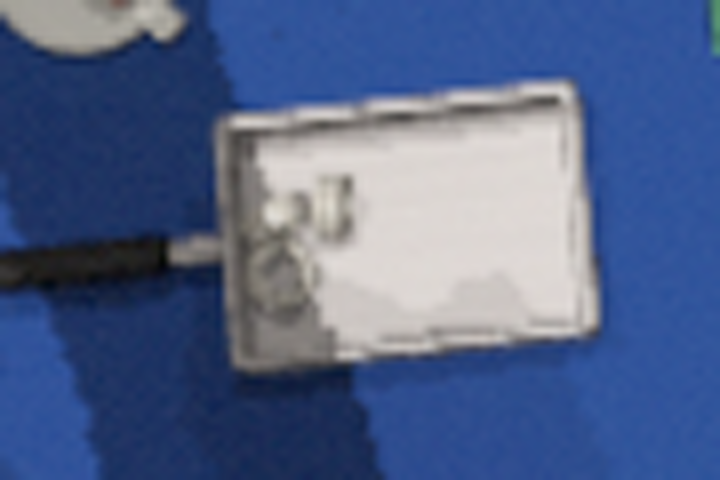

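```bash
python3 - <<'E'
from h import *
p=cv2.imread("pics/w18.png")[235:290,240:325]
g=np.clip((p/255.)**1.3*255,0,255).astype(np.uint8)
cv2.imwrite("pics/w18c.png",cv2.resize(g,None,fx=9,fy=9,interpolation=cv2.INTER_CUBIC))
E
```

View pics/w18c.png

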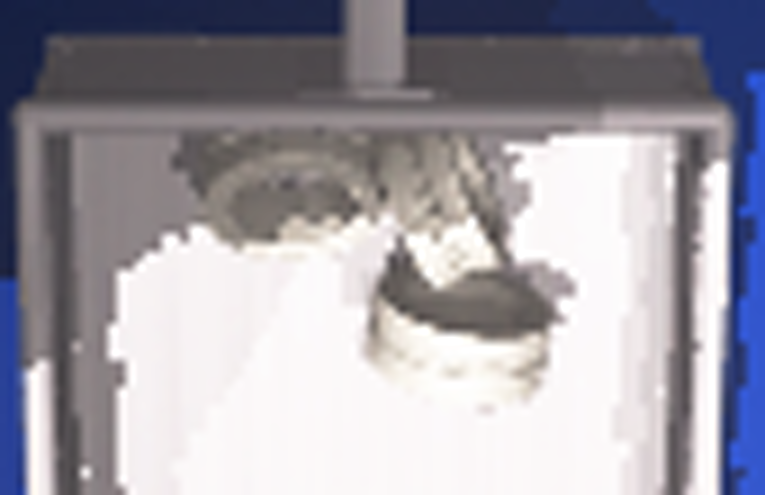

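Call:
step_arm --targets '[{"xyz": [-3, 0, 0], "twist": 0}, {"xyz": [-3, 0, 0], "twist": 0}, {"xyz": [-3, 0, 0], "twist": 0}, {"xyz": [0, 0, 0], "twist": 0}, {"xyz": [0, 0, 0], "twist": 0}, {"xyz": [0, 0, 0], "twist": 0}]'

```text
time: 28.95
position: [0.5605, 0.3477, 0.2123]
orientation: [0.67, 0.742, -0.001, -0.001]
wrist_force: [-0.4, 1.4, -0.4]
gripper_width: 0.599
```

```bash
python3 - <<'E'
from h import *
st()
p,d=manip.grab_frame("wrist")
c=manip.get_calibration("wrist");u,v=proj(c,[.552,.345,.01]);print(u,v);u,v=int(u),int(v)
cv2.imwrite("pics/w19.png",cv2.resize(p[max(0,v-45):v+45,u-60:u+60,::-1],None,fx=6.5,fy=6.5,interpolation=cv2.INTER_CUBIC))
E
```

```text
t 28.95 pos [0.5605 0.3477 0.2123] phi 0.102 tilt [-0.0017 -0.0002] F [-0.4  1.4 -0.4] M [0.09 0.   0.06] w 50.9 q [-1.    0.65  0.67  1.52 -0.43  1.12 -0.13]
274.2764436347333 189.08167099154824
```

View pics/w19.png

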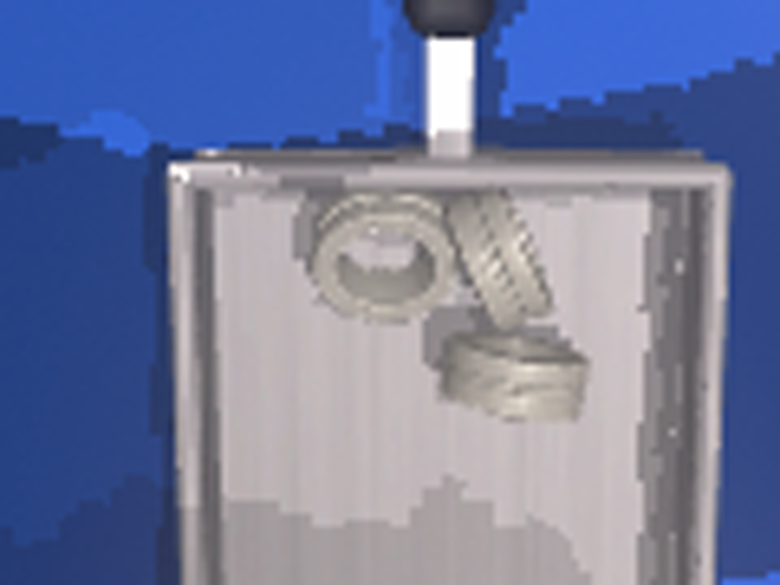

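Three separate rings show in the pan: one flat at (383,255), two on edge at (500,260) and (515,375). All are inside the walls, so I'm handing in.

```bash
python3 -c "
from rig import manip
print(manip.sign_off())"
```

```text
the job is handed in; nothing more can be done
None
```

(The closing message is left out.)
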